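Load freshly coated circuit boards into the curing rack

TASK

The freshly coated circuit boards hanging on the two drying stands must go into the slotted curing rack. First take the cover off the rack and lay it flat on the rubber pad; then lift each hanging board off its hook and slide it, hanging window uppermost, all the way down into a free slot of the rack, holding it only by its narrow edges because the gripper must not touch the wet coating on its faces. When every board is in, throw the toggle on the curing unit fully over, and leave the cover on the pad and the other things on the bench alone.

Things in the scene. Friction and masses are not known exactly. Their poses are not given: they have to be found in the camera images.
- board1: Green circuit board, a slab 56 mm wide (its y), 120 tall (its z), 4 thick (its x), about 80 g; origin mid lower edge. A window 16 wide (y) from z 82 to 112 near the top, by which it hangs on a hook, z up. Grip it across y on its two bare narrow edges, for instance with the TCP 25 to 35 mm below its top. May be absent.
- board1_coat: The wet coating on both faces of board1, 46 mm wide, from z 12 to 78 mm of the board, 0.8 mm proud each side: the gripper must not touch it. Same frame as board1.
- board2: Green circuit board, a slab 56 mm wide (its y), 120 tall (its z), 4 thick (its x), about 80 g; origin mid lower edge. A window 16 wide (y) from z 82 to 112 near the top, by which it hangs on a hook, z up. Grip it across y on its two bare narrow edges, for instance with the TCP 25 to 35 mm below its top. May be absent.
- board2_coat: The wet coating on both faces of board2, 46 mm wide, from z 12 to 78 mm of the board, 0.8 mm proud each side: the gripper must not touch it. Same frame as board2.
- board3: Green circuit board, a slab 56 mm wide (its y), 120 tall (its z), 4 thick (its x), about 80 g; origin mid lower edge. A window 16 wide (y) from z 82 to 112 near the top, by which it hangs on a hook, z up. Grip it across y on its two bare narrow edges, for instance with the TCP 25 to 35 mm below its top. May be absent.
- board3_coat: The wet coating on both faces of board3, 46 mm wide, from z 12 to 78 mm of the board, 0.8 mm proud each side: the gripper must not touch it. Same frame as board3.
- board4: Green circuit board, a slab 56 mm wide (its y), 120 tall (its z), 4 thick (its x), about 80 g; origin mid lower edge. A window 16 wide (y) from z 82 to 112 near the top, by which it hangs on a hook, z up. Grip it across y on its two bare narrow edges, for instance with the TCP 25 to 35 mm below its top. May be absent.
- board4_coat: The wet coating on both faces of board4, 46 mm wide, from z 12 to 78 mm of the board, 0.8 mm proud each side: the gripper must not touch it. Same frame as board4.
- stand_a: Drying stand, base 90 (x) x 190 (y) x 8 mm, origin under its centre. Two 14 mm posts at x +25, y +62.5 and -62.5, 142 tall. From each a flat hook arm 10 wide, 4 thick, top at z 142, runs to an upturned lip at x -32, top at z 154. Boards hang at about x -6, window top at z 142: lift a board 14 to 24 mm, then draw it 45 mm or more along the stand's -x.
- stand_b: Drying stand, base 90 (x) x 190 (y) x 8 mm, origin under its centre. Two 14 mm posts at x +25, y +62.5 and -62.5, 142 tall. From each a flat hook arm 10 wide, 4 thick, top at z 142, runs to an upturned lip at x -32, top at z 154. Boards hang at about x -6, window top at z 142: lift a board 14 to 24 mm, then draw it 45 mm or more along the stand's -x.
- rack: Aluminium curing rack 127 (x) x 92 (y) x 63 mm, origin under its centre. Four upright slots 6.5 mm wide in x, at x -48, -16, +16, +48, open on top between round-topped ribs; floor z 10, straight to z 50, flared above; 59 mm between walls in y. A slot takes a board, thickness along rack x, width along rack y. Fully home, board origin is at slot x, y 0, z 10 and 67 mm stands out.
- cover: Loose flat grey cover, 130 (x) x 94 (y) x 5 mm, origin under its centre, lying on top of the rack at the start. In its middle a black grip block 28 (x) x 20 (y) mm from z 14 to 38 mm. 180 g or so. It may be knocked aside.
- pad: Fixed black rubber pad, 160 (x) x 124 (y) x 4 mm, origin under its centre: place for the cover.
- unit: Fixed grey control box of the curing unit, 110 (x) x 130 (y) x 50 mm, origin under its centre; the toggle stands on its top at x +25 mm.
- toggle (a joint): Toggle lever on the unit: 0 = off, leaning to the unit's -x; 0.9 rad = fully over, leaning to +x. Stays where left; stiff only slightly.
- toggle_tip (a point): Tip of the 60 mm steel toggle lever; it swings in the unit's x-z plane.
- multimeter: Bystander: blue hand multimeter, 150 x 75 x 42 mm; leave it where it is. Origin at its underside's centre.
- solder_reel: Bystander: reel of solder, 60 mm across, 35 mm tall; leave it where it is. Origin at its underside's centre.
- flux_jar: Bystander: amber jar, 50 mm across, 60 mm tall; leave it where it is. Origin at its underside's centre.
- tip_cup: Bystander: blue cup, 70 mm across, 60 mm tall; leave it where it is. Origin at its underside's centre.
- driver: Bystander: screwdriver, 170 mm; leave it where it is. Origin at its underside's centre.
- esd_brush: Bystander: brush, 160 mm; leave it where it is. Origin at its underside's centre.
- heatsink: Bystander: finned heatsink, 70 x 60 x 28 mm; leave it where it is. Origin at its underside's centre.
There are look-alikes about, which are no part of the job. What is shaped like the board1 but red is not meant.

How it is judged (in metres and radians):
On the way, in this order (a step that is already met when the one before it is completed fails the run):
1. the rack's cover lies flat on the pad, let go (horizontal distance between cover and pad below 0.035 m and angle between cover's own z axis and vertical below 0.06 rad and z of cover in the frame of pad below 0.008 m and contact force between cover and the fingers below 0.1 N), for 0.2 s.
2. every board stands fully home in a slot of the rack, window end up, let go (z of board1 in the frame of rack between 0.005 and 0.0135 m and y of board1 in the frame of rack between -0.006 and 0.006 m and x of board1 in the frame of rack between -0.06 and 0.06 m and angle between the x axis of each of board1, board2, board3, board4 and the x axis of rack, either way round below 0.12 rad and angle between each of board1, board2, board3, board4's own z axis and vertical below 0.1 rad and contact force between each of board1, board2, board3, board4 and the fingers below 0.1 N and z of board2 in the frame of rack between 0.005 and 0.0135 m and y of board2 in the frame of rack between -0.006 and 0.006 m and x of board2 in the frame of rack between -0.06 and 0.06 m and z of board3 in the frame of rack between 0.005 and 0.0135 m and y of board3 in the frame of rack between -0.006 and 0.006 m and x of board3 in the frame of rack between -0.06 and 0.06 m and z of board4 in the frame of rack between 0.005 and 0.0135 m and y of board4 in the frame of rack between -0.006 and 0.006 m and x of board4 in the frame of rack between -0.06 and 0.06 m), for 0.2 s.
3. the toggle has been thrown over (value of joint toggle above 0.75 rad), for 0.2 s.
At the end, for the whole second after the job is handed in: Every board present stands in a rack slot, window up, within 3.5 mm of the slot floor, 6 mm of the middle line and 0.1 rad of upright; the cover lies flat on the pad, centres within 35 mm; the toggle is over 0.75 rad; all let go and at rest (all of step 1 and all of step 2 and value of joint toggle above 0.75 rad and linear speed of each of board1, board2, board3, board4, cover below 0.03 m/s); the robot touches nothing.
It fails at once if the fingers touch the coated face of a board (contact force between any of board1_coat, board2_coat, board3_coat, board4_coat and the fingers above 0.5 N).
It fails at once if a bystander is moved more than 40 mm (distance of any of multimeter, solder_reel, flux_jar, tip_cup, driver, esd_brush, heatsink from where it was at the start of the episode above 0.04 m).
Of board1, board2, board3, board4 only 2 to 4 are there at a start; the rules pass over those that are not, and their reading is None.
At some moment in a run one of cover may be knocked a few centimetres aside while the robot is not near it.
It also fails if it takes over 210 s, if anything falls off the work surface, if the arm or the gripper's body presses on something with over 40 N, if the wrist force passes 120 N, or if a joint passes its speed limit or range.

ROBOT

A 6-joint arm with a two-finger parallel gripper is mounted at the origin on the work surface. World frame = base frame: x ahead of the robot, y to its left, z up, the work surface at z = 0. Lengths are in m, angles in degrees, forces in N, time in s.
With the tool pointing down it reaches from about 0.35 to 0.875 m from the base axis. Payload 4.2 kg.
Tool frame: the origin (TCP) lies between the finger pads, 19 mm behind the fingertips; this is the grasp point; z points along the fingers, y is the line along which they close (so a half turn about z gives the same grasp; the last joint's range is limited). The gripper opens to 87 mm and grips with 3 to 60 N. Pads are 19 mm wide; open, the fingers measure 117 mm over their backs; the gripper's body (75 mm by 190 mm) begins 51 mm behind the grasp point.
Start: joints at [79.618, 22.042, 0.453, 0, -68.411, -14.817], TCP at [0.266, 0.566, 0.241] pointing down, gripper open.
Joint ranges: [-179.83, 179.83], [-69.29, 118.12], [-61.27, 80.66], [-181.25, 117.63], [-171.15, -9.14], [-177.46, 177.46]. Speed limits (degrees/s): [159.86, 159.86, 180, 180, 180, 180].

INTERFACE

Orientations are given as a 3x3 rotation matrix whose columns are the frame's x, y, z axes.
In Python, from station import r gives the robot as it stands.
- The arm moves only by the tool jog_arm, never from a script. Its argument "plan" is text: rows parted by semicolons, each of 7 numbers parted by spaces: the shift along the tool's x, y, z normalised to -1 to 1, where 1 is 0.025 m, then the turn, a rotation vector about the tool's x, y, z normalised to -1 to 1, where 1 is 8 degrees, then the closure, from -1 (fully open) to 1 (shut). A call has exactly 10 rows; each row shifts and turns the commanded pose from where the row before left it, along the tool's axes as they then stand; what a row does not reach is not made up. A row lasts 1/10 s, in which the tool goes at most 50 mm and 8.59 degrees, less where a joint would pass 70% of its speed; a pose out of reach is approached as far as the arm can. A call with a number of a shift or a turn outside -1 to 1 is refused whole. A call with a gripper value outside its range is refused whole. The fingers move at their own pace and stop on an object; the grip force is fixed at half the most. Time passes only in rows, so rows that do not move let the fingers close, or fill a call up. It gives the time, the measured TCP pose, the force, the opening and the grip force at its end, in the units of the state.
- r.sense(): the state, without advancing time (a new reading comes with each control period).
- r.capture(name): name is "scene" or "top" or "wrist"; returns (picture, depth): 480x640x3 uint8, red, green, blue; 480x640 float32, m along the optical axis (not along the pixel's ray), 0 where there is no reading.
- r.get_calibration(name): a dict with "mtx" (3x3 intrinsics, pixels), "extrinsics" (4x4, takes a point from camera to world coordinates). Camera axes: x right, y up, looking along -z (the intrinsics and any distortion apply to the point x, -y, -z); pixel columns grow to the right and rows downward; lengths in m; the calibration is good to about 2 mm. The wrist camera is an equidistant fisheye: a pixel r from the principal point sees the ray r / f radians off the axis. A picture is of the moment at which its call begins: read the wrist's pose just before it. get_calibration takes no time and is no camera call; for the wrist camera it gives the pose at the moment of the call.
- r.finish_job(): hands the job in; it is judged then, once.
The state is a dict: "time_s": time; "joints": joint angles; "joint_velocities": joint speeds; "effort": joint torques, N m; "tcp_pos": TCP position; "ee_rot": TCP orientation; "wrist_force": force on the tool from outside, world axes, zero at the start; "moment": the same for the moment, N m; "gripper_width": opening from 0.0 (shut) to 1.0 (fully open); "gripper_force": force on a finger pad.
Only numpy, scipy, OpenCV 4.12 (cv2) and the standard library are available. Lean on these libraries where they do the work, as an engineer would, in place of code of your own. Each camera call takes 0.05 s, during which the arm holds its last target. There are 200 camera calls.

## Working session

There is one attempt and no reset: what is moved stays moved. The work goes in short steps, Python scripts to look and compute and a tool call to move; the robot and the scene stay as the last step left them, time stands still between calls to the robot, and variables do not carry over. Pictures are saved under pics/ and viewed, at most 14 in all, crops included, and the job is handed in when it is done.

Besides the shell and the picture viewer there is one more tool, called after "Emit:" as a command line: name --argument value ..., lists and objects as JSON in quotes. jog_arm: Moves the arm, as the interface text tells. Scaled input: -1 to 1 covers 0.025 m each way for a shift and 8 degrees each way for a turn. Its arguments: {"type":"object","properties":{"plan":{"type":"string"}},"required":["plan"]}

```bash
ls; mkdir -p pics; cat > h.py <<'E'
import numpy as np, cv2
from station import r
def cap(n,save=None):
    cal=r.get_calibration(n); im,d=r.capture(n)
    if save: cv2.imwrite(f'pics/{save}.png',im[:,:,::-1])
    np.savez(f'/tmp/{n}.npz',im=im,d=d,K=np.array(cal['mtx']),E=np.array(cal['extrinsics']))
    return im,d,np.array(cal['mtx']),np.array(cal['extrinsics'])
def load(n):
    z=np.load(f'/tmp/{n}.npz'); return z['im'],z['d'],z['K'],z['E']
def cloud(d,K,E):
    v,u=np.mgrid[:d.shape[0],:d.shape[1]]
    p=np.stack([(u-K[0,2])/K[0,0]*d,-(v-K[1,2])/K[1,1]*d,-d],-1)
    return p@E[:3,:3].T+E[:3,3]
E
python3 - <<'E'
from h import *
for n in('scene','top'):
    im,d,K,E=cap(n,n+'0'); print(n,K.tolist(),E.round(3).tolist(),r.get_calibration(n).keys())
s=r.sense(); print({k:np.round(v,3).tolist() for k,v in s.items()})
E
```

```text
pics
scene [[544.9499031975287, 0.0, 321.8036720402002], [0.0, 544.9499031975287, 240.35996036861258], [0.0, 0.0, 1.0]] [[0.199, -0.714, 0.672, 1.514], [0.98, 0.154, -0.127, -0.17], [-0.013, 0.683, 0.73, 1.092], [0.0, 0.0, 0.0, 1.0]] dict_keys(['mtx', 'extrinsics'])
top [[535.015767271623, 0.0, 330.0126065719487], [0.0, 535.015767271623, 230.16117349990864], [0.0, 0.0, 1.0]] [[0.028, 0.992, -0.122, 0.423], [-0.999, 0.025, -0.027, -0.024], [-0.024, 0.122, 0.992, 1.391], [0.0, 0.0, 0.0, 1.0]] dict_keys(['mtx', 'extrinsics'])
{'time_s': 0.1, 'joints': [79.617, 22.085, 0.387, -0.024, -68.414, -14.816], 'joint_velocities': [0.015, -0.024, 0.244, 0.129, -0.04, -0.111], 'effort': [-0.001, -39.169, 18.793, 4.232, 0.013, -0.0], 'tcp_pos': [0.266, 0.565, 0.24], 'ee_rot': [[0.905, -0.426, -0.001], [-0.426, -0.905, -0.002], [0.0, 0.002, -1.0]], 'wrist_force': [0.494, -0.356, 0.051], 'moment': [0.011, 0.0, -0.007], 'gripper_force': 0.0, 'gripper_width': 0.998}
```

View pics/scene0.png

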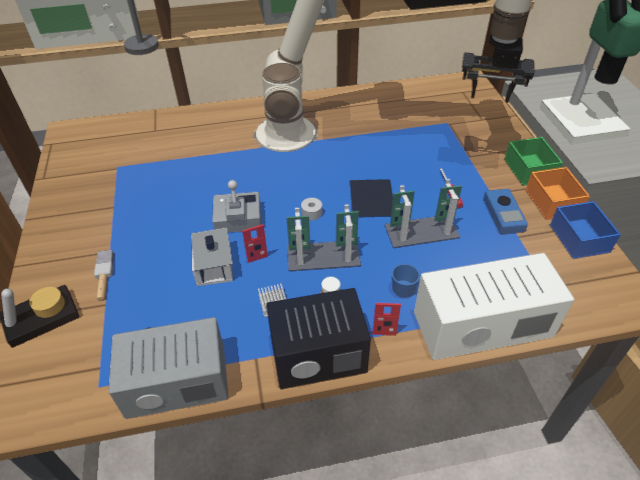

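View pics/top0.png

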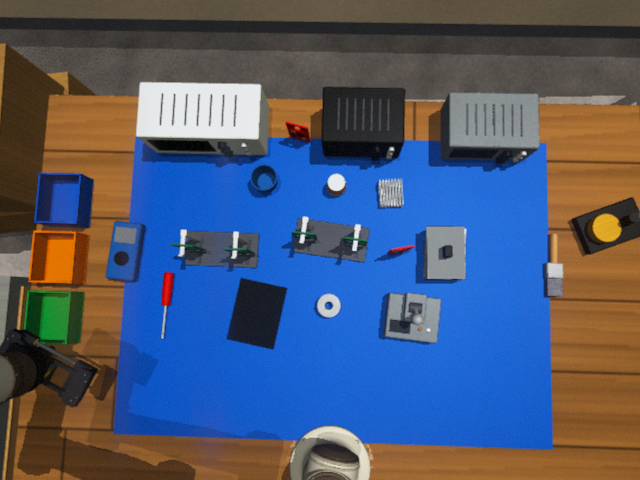

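The two views show four green boards: two on the stand at top-view px (330,240) and two on the stand at (218,249). The covered rack is at (445,252), the pad at (257,313), the unit with its toggle at (412,317), and red look-alikes at (400,250) and (298,130). Next I'll measure positions from depth.

```bash
cat > m.py <<'E'
from h import *
def rect(mask,P,name,zr=None,big=True):
    m=mask.astype(np.uint8)
    n,l,st,c=cv2.connectedComponentsWithStats(m)
    out=[]
    for i in range(1,n):
        if st[i,4]<25: continue
        q=P[l==i]; q=q[q[:,2]>-.02]
        if len(q)<20: continue
        (cx,cy),(w,h),a=cv2.minAreaRect((q[:,:2]*1000).astype(np.float32))
        print(name,'px',c[i].round(),'n',st[i,4],'c',round(cx,1),round(cy,1),'wh',round(w),round(h),'a',round(a,1),'z',np.percentile(q[:,2]*1000,[5,50,95]).round(1))
if __name__=='__main__':
    for n in('top','scene'):
        im,d,K,E=load(n); P=cloud(d,K,E); hsv=cv2.cvtColor(im,cv2.COLOR_RGB2HSV); H,S,V=cv2.split(hsv)
        z=P[:,:,2]; x=P[:,:,0]; y=P[:,:,1]
        roi=(x>.25)&(x<.68)&(abs(y)<.45)&(d>0)
        print(n,'table z',np.median(z[(H>100)&(H<125)&(S>150)&roi]))
        rect(roi&(S<90)&(V<60),P,'dark')
        rect(roi&(S<70)&(V>=50)&(z>.004)&(z<.02),P,'base')
        rect(roi&(H>55)&(H<95)&(S>80),P,'green')
        rect(roi&(S<60)&(z>.135)&(z<.17),P,'hooks')
        rect(roi&(S<60)&(z>.055)&(z<.085),P,'cover')
        rect(roi&(S<60)&(z>.04)&(z<.056),P,'unit')
        rect(roi&(S<60)&(z>.08)&(z<.13),P,'knob')
E
python3 m.py
```

```text
top table z -0.0011748921526107958
dark px [192. 242.] n 41 c 552.1 372.8 wh 31 11 a 81.2 z [ 1.7  6.6 10.2]
dark px [193. 254.] n 139 c 519.0 360.3 wh 58 24 a 88.4 z [ 1.6  6.6 70.2]
dark px [245. 257.] n 99 c 517.3 230.2 wh 20 55 a 15.1 z [ 1.6  6.3 70.4]
dark px [254. 295.] n 518 c 412.9 204.6 wh 89 82 a 81.2 z [-2.5  2.5  7.2]
base px [393. 203.] n 58 c 668.8 -146.0 wh 21 36 a 2.3 z [ 4.2  7.9 18.7]
base px [300. 224.] n 45 c 605.3 94.0 wh 13 30 a 89.2 z [ 4.8  7.6 11.3]
base px [330. 241.] n 1171 c 567.5 11.5 wh 185 87 a 83.2 z [ 4.4  7.4 11.5]
base px [364. 233.] n 71 c 586.7 -73.8 wh 21 28 a 80.1 z [ 4.5  7.4 12. ]
base px [203. 250.] n 548 c 536.6 349.0 wh 79 89 a 86.1 z [ 4.3  6.9 11.4]
base px [230. 240.] n 54 c 559.8 275.3 wh 37 18 a 1.6 z [ 4.2  7.4 10. ]
base px [248. 251.] n 367 c 535.1 233.1 wh 60 85 a 89.5 z [ 4.3  7.  11. ]
base px [163. 329.] n 33 c 325.2 434.4 wh 6 43 a 87.5 z [ 9.  12.9 16.1]
green px [304. 234.] n 97 c 576.1 75.7 wh 63 23 a 85.3 z [  9.5 133.8 151.3]
green px [355. 240.] n 92 c 564.7 -49.9 wh 52 23 a 82.8 z [  7.4 137.9 151.8]
green px [189. 247.
[... 3749 characters left out ...]
 [40.5 46.2 53.8]
unit px [403. 231.] n 26 c 562.2 231.3 wh 15 13 a 65.6 z [41.  46.7 54.7]
unit px [347. 251.] n 27 c 604.9 67.9 wh 14 8 a 68.3 z [41.4 47.2 55.6]
unit px [226. 270.] n 35 c 600.7 -244.8 wh 20 8 a 78.6 z [41.4 48.3 55.6]
unit px [197. 273.] n 32 c 597.2 -317.1 wh 18 6 a 85.7 z [40.3 47.4 54.6]
knob px [234. 198.] n 121 c 394.9 -200.0 wh 28 37 a 83.4 z [ 80.9  87.7 126.6]
knob px [452. 208.] n 106 c 548.4 364.7 wh 20 54 a 57.5 z [ 83.5 104.3 128.3]
knob px [406. 215.] n 98 c 545.3 239.2 wh 18 54 a 65.6 z [ 81.5 105.1 126.7]
knob px [348. 233.] n 115 c 585.3 67.2 wh 31 45 a 73.7 z [ 84.1 101.3 127.2]
knob px [298. 238.] n 105 c 573.9 -57.7 wh 27 41 a 80.4 z [ 83.1 102.  127.7]
```

```bash
python3 - <<'E'
import cv2
a=cv2.imread('pics/top0.png')[190:360,160:480]
b=cv2.imread('pics/scene0.png')[165:290,180:480]
cv2.imwrite('pics/crops.png',cv2.vconcat([cv2.resize(a,(640,340),interpolation=2)[:, :],cv2.resize(b,(640,260),interpolation=2)]))
E
```

```text
(no output)
```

View pics/crops.png

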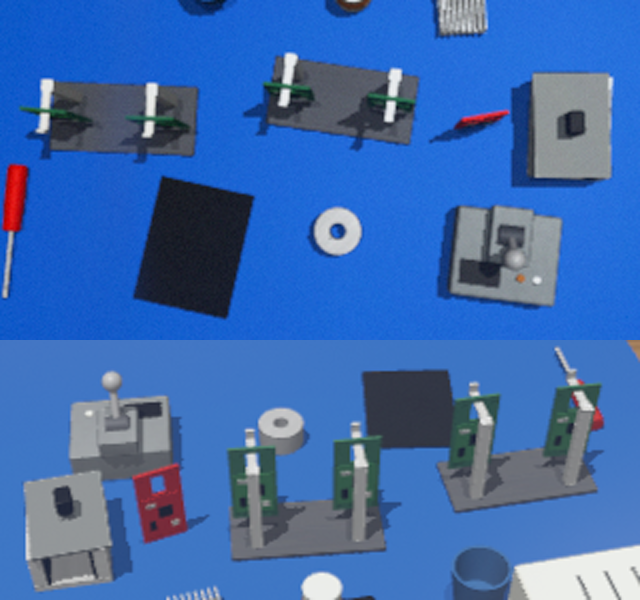

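The crops show each stand's hooks pointing towards the robot (lips at the robot side), all four boards facing along x, and the toggle leaning towards the robot. Now I'll write a planning helper and measure the pad, board top edges and toggle.

```bash
cat > plan.py <<'E'
from h import *
from scipy.spatial.transform import Rotation as R
import math
def Rt(psi,roll=0):  # tool down, tool x at heading psi (deg)
    return R.from_euler('z',psi,degrees=True)*R.from_euler('x',180,degrees=True)
def plan(wps,step=.024):
    """wps: (x,y,z mm, psi, grip) ; or (None,nrows,..,grip) to wait. prints rows"""
    s=r.sense(); p=np.array(s['tcp_pos']); q=R.from_matrix(s['ee_rot'])
    print('t',round(s['time_s'],1),'tcp',(p*1000).round(1),'psi',round(math.degrees(math.atan2(s['ee_rot'][1][0],s['ee_rot'][0][0])),2),'F',np.round(s['wrist_force'],1),'w',round(s['gripper_width']*87,1))
    rows=[]
    for w in wps:
        g=w[4]
        if w[0] is None: rows+=[[0]*6+[g]]*w[1]; continue
        tp=np.array(w[:3])/1000; tq=Rt(w[3]); st=w[5]/1000 if len(w)>5 else step
        n=max(1,math.ceil(np.linalg.norm(tp-p)/st),math.ceil((q.inv()*tq).magnitude()/math.radians(7.9)))
        for k in range(n):
            f=1/(n-k); dv=q.inv().apply((tp-p)*f)/.025; rv=(q.inv()*tq).as_rotvec()*f/math.radians(8)
            a=np.round(np.r_[dv,rv],2)
            p=p+q.apply(a[:3]*.025); q=q*R.from_rotvec(a[3:]*math.radians(8)); rows.append(list(a)+[g])
    while len(rows)%10: rows.append([0]*6+[rows[-1][6]])
    for i in range(0,len(rows),10):
        print('; '.join(' '.join(f'{v:g}' for v in np.array(x)+0.) for x in rows[i:i+10])); print()
E
python3 - <<'E'
from h import *
im,d,K,E=load('top')
def ray(u,v,z,K=K,E=E):
    dr=E[:3,:3]@np.array([(u-K[0,2])/K[0,0],-(v-K[1,2])/K[1,1],-1]); t=(z-E[2,3])/dr[2]; return (E[:3,3]+t*dr)*1000
hsv=cv2.cvtColor(im,cv2.COLOR_RGB2HSV); H,S,V=cv2.split(hsv)
for n in('top','scene'):
    im,d,K,E=load(n); P=cloud(d,K,E)*1000
    m=(im.max(2)<75)&(P[:,:,0]>300)&(P[:,:,0]<490)&(P[:,:,1]>100)&(P[:,:,1]<300)
    c=max(cv2.findContours(m.astype(np.uint8),0,2)[0],key=cv2.contourArea)
    pts=np.array([ray(u,v,.004,K,E)[:2] for u,v in c[:,0]],np.float32); print('pad',n,cv2.minAreaRect(pts))
    hs=cv2.cvtColor(im,cv2.COLOR_RGB2HSV)
    g=(hs[:,:,0]>50)&(hs[:,:,0]<95)&(hs[:,:,1]>70)&(P[:,:,2]>40)
    for b in [(570,74),(556,-50),(530,358),(528,232)]:
        k=g&(abs(P[:,:,0]-b[0])<18)&(abs(P[:,:,1]-b[1])<40); q=P[k]
        A=np.polyfit(q[:,1]-b[1],q[:,0],1); print(n,b,len(q),'x@c',A[1].round(1),'yaw',np.degrees(np.arctan(-A[0])).round(1),'y',np.percentile(q[:,1],[1,99]).round(1), 'zmax',np.percentile(q[:,2],98).round(1))
    k=(P[:,:,2]>118)&(abs(P[:,:,0]-390)<40)&(abs(P[:,:,1]+200)<30); print('tip',P[k].mean(0),P[k].max(0))
from plan import plan
plan([(400,145,241,-10,-1),(537,-277,180,0,-1)])
E
```

```text
pad top ((373.9041748046875, 196.95614624023438), (121.20610809326172, 156.7720489501953), 79.6362533569336)
top (570, 74) 93 x@c 566.2 yaw -5.2 y [46.2 99.2] zmax 152.3
top (556, -50) 86 x@c 554.7 yaw -7.2 y [-74.4 -23.1] zmax 152.4
top (530, 358) 89 x@c 530.7 yaw -3.7 y [329.  384.2] zmax 151.5
top (528, 232) 84 x@c 524.8 yaw -2.2 y [203.9 258.3] zmax 151.9
tip [ 374.16593305 -197.4223914   133.44957059] [ 386.39827761 -185.81431277  141.92969263]
pad scene ((372.6584167480469, 197.70767211914062), (119.2643814086914, 153.40866088867188), 79.13859558105469)
scene (570, 74) 382 x@c 568.6 yaw -4.0 y [48.  99.8] zmax 151.2
scene (556, -50) 398 x@c 557.5 yaw -6.7 y [-75.3 -24. ] zmax 151.2
scene (530, 358) 316 x@c 532.4 yaw -2.1 y [331.8 385.1] zmax 150.9
scene (528, 232) 332 x@c 526.6 yaw -0.4 y [205.1 258.8] zmax 151.7
tip [ 378.67565982 -198.35423362  131.54546273] [ 387.38493565 -186.68747288  140.49964522]
t 0.1 tcp [265.9 565.1 240.3] psi -25.21 F [ 0.5 -0.4  0.1] w 86.8
0.63 0.68 0 0 0 -0.1 -1; 0.62 0.69 0 0 0 -0.1 -1; 0.61 0.7 0 0 0 -0.1 -1; 0.6 0.71 0 0 0 -0.1 -1; 0.59 0.71 0 
[... 241 characters left out ...]
 0.79 0 0 0 -0.1 -1; 0.48 0.8 0 0 0 -0.1 -1; 0.47 0.8 0 0 0 -0.1 -1; 0.46 0.81 0 0.01 0 -0.1 -1; 0.46 0.81 0 0 0 -0.1 -1; 0.44 0.82 0.13 0 0 -0.07 -1

0.43 0.83 0.13 0 0 -0.07 -1; 0.42 0.83 0.13 0 0 -0.07 -1; 0.41 0.84 0.13 0 0 -0.07 -1; 0.41 0.84 0.13 0 0 -0.06 -1; 0.4 0.85 0.13 0 0 -0.07 -1; 0.39 0.85 0.13 0 0 -0.06 -1; 0.38 0.85 0.13 0 0 -0.07 -1; 0.38 0.86 0.13 0 0 -0.06 -1; 0.37 0.86 0.13 0 0 -0.07 -1; 0.36 0.86 0.13 0 0 -0.06 -1

0.35 0.86 0.13 0 0 -0.07 -1; 0.34 0.87 0.13 0 0 -0.06 -1; 0.34 0.87 0.13 0 0 -0.07 -1; 0.33 0.88 0.12 0 0 -0.06 -1; 0.32 0.88 0.13 0 0 -0.07 -1; 0.31 0.88 0.12 0 0 -0.06 -1; 0.3 0.88 0.13 0 0 -0.07 -1; 0.3 0.88 0.12 0 0 -0.06 -1; 0 0 0 0 0 0 -1; 0 0 0 0 0 0 -1
```

Emit:
jog_arm --plan "0.63 0.68 0 0 0 -0.1 -1; 0.62 0.69 0 0 0 -0.1 -1; 0.61 0.7 0 0 0 -0.1 -1; 0.6 0.71 0 0 0 -0.1 -1; 0.59 0.71 0 0 0 -0.1 -1; 0.58 0.72 0 0 0 -0.1 -1; 0.57 0.73 0 0 0 -0.1 -1; 0.56 0.74 0 0 0 -0.1 -1; 0.55 0.75 0 0 0 -0.1 -1; 0.54 0.75 0 0 0 -0.1 -1"

```text
time_s: 1.1
tcp_pos: [0.336, 0.3434, 0.2409]
ee_rot: [[0.955, -0.295, -0.001], [-0.295, -0.955, -0.001], [-0.0, 0.001, -1.0]]
wrist_force: [0.0, 0.5, -0.5]
gripper_width: 0.998
gripper_force: 0.0
```

Emit:
jog_arm --plan "0.53 0.76 0 0 0 -0.1 -1; 0.52 0.77 0 0 0 -0.1 -1; 0.51 0.78 0 0 0 -0.1 -1; 0.5 0.78 0 0 0 -0.1 -1; 0.49 0.79 0 0 0 -0.1 -1; 0.48 0.8 0 0 0 -0.1 -1; 0.47 0.8 0 0 0 -0.1 -1; 0.46 0.81 0 0 0 -0.1 -1; 0.46 0.81 0 0 0 -0.1 -1; 0.44 0.82 0.13 0 0 -0.07 -1"

```text
time_s: 2.1
tcp_pos: [0.4078, 0.1225, 0.2381]
ee_rot: [[0.987, -0.163, 0.0], [-0.163, -0.987, 0.0], [0.0, -0.0, -1.0]]
wrist_force: [0.5, -0.4, -0.1]
gripper_width: 1.0
gripper_force: 0.0
```

Emit:
jog_arm --plan "0.43 0.83 0.13 0 0 -0.07 -1; 0.42 0.83 0.13 0 0 -0.07 -1; 0.41 0.84 0.13 0 0 -0.07 -1; 0.41 0.84 0.13 0 0 -0.06 -1; 0.4 0.85 0.13 0 0 -0.07 -1; 0.39 0.85 0.13 0 0 -0.06 -1; 0.38 0.85 0.13 0 0 -0.07 -1; 0.38 0.86 0.13 0 0 -0.06 -1; 0.37 0.86 0.13 0 0 -0.07 -1; 0.36 0.86 0.13 0 0 -0.06 -1"

```text
time_s: 3.1
tcp_pos: [0.4797, -0.0998, 0.205]
ee_rot: [[0.997, -0.072, -0.001], [-0.072, -0.997, 0.0], [-0.001, -0.0, -1.0]]
wrist_force: [0.1, 0.8, -0.2]
gripper_width: 1.002
gripper_force: 0.0
```

Emit:
jog_arm --plan "0.35 0.86 0.13 0 0 -0.07 -1; 0.34 0.87 0.13 0 0 -0.06 -1; 0.34 0.87 0.13 0 0 -0.07 -1; 0.33 0.88 0.12 0 0 -0.06 -1; 0.32 0.88 0.13 0 0 -0.07 -1; 0.31 0.88 0.12 0 0 -0.06 -1; 0.3 0.88 0.13 0 0 -0.07 -1; 0.3 0.88 0.12 0 0 -0.06 -1; 0 0 0 0 0 0 -1; 0 0 0 0 0 0 -1"

```text
time_s: 4.1
tcp_pos: [0.5369, -0.2764, 0.1794]
ee_rot: [[1.0, -0.001, -0.002], [-0.001, -1.0, 0.001], [-0.002, -0.001, -1.0]]
wrist_force: [-0.8, 0.5, -0.8]
gripper_width: 0.998
gripper_force: 0.0
```

```bash
python3 - <<'E'
from plan import *
im,d,K,E=cap('wrist','w1'); print(K.round(1).tolist())
im,d,K,E=cap('top'); P=cloud(d,K,E)*1000
k=(im.max(2)<70)&(P[:,:,2]>90)&(P[:,:,2]<106)&(abs(P[:,:,0]-537)<60)&(abs(P[:,:,1]+277)<60); print(k.sum(),P[k].mean(0) if k.any() else '')
plan([(537,-277,180,0,-1),(537,-277,92,0,-1,20),(None,3,0,0,1)])
E
```

```text
[[371.6, 0.0, 317.1], [0.0, 371.6, 235.8], [0.0, 0.0, 1.0]]
0 
t 4.2 tcp [ 537.1 -275.7  180.2] psi 0.02 F [-0.3 -0.4 -0.4] w 86.9
0 0.05 0.01 0 0 0 -1; 0 0 0.7 0 0 0 -1; 0 0 0.7 0 0 0 -1; 0 0 0.71 0 0 0 -1; 0 0 0.7 0 0 0 -1; 0 0 0.71 0 0 0 -1; 0 0 0 0 0 0 1; 0 0 0 0 0 0 1; 0 0 0 0 0 0 1; 0 0 0 0 0 0 1
```

View pics/w1.png

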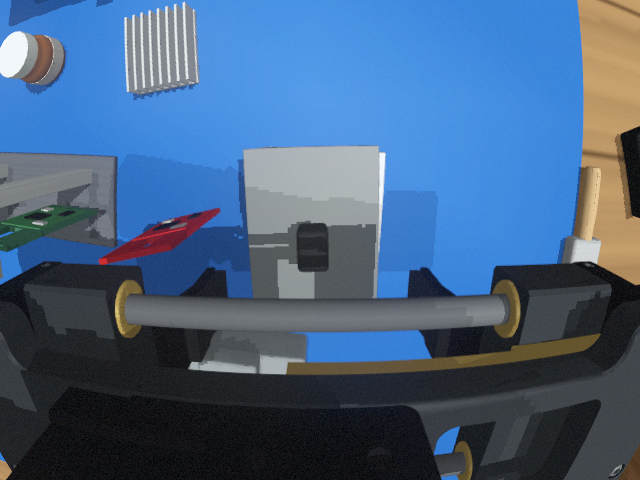

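The wrist view shows the black grip block at px (313,247), centred between the fingers. I'll descend and grip.

Emit:
jog_arm --plan "0 0.05 0 0 0 0 -1; 0 0 0.7 0 0 0 -1; 0 0 0.7 0 0 0 -1; 0 0 0.7 0 0 0 -1; 0 0 0.7 0 0 0 -1; 0 0 0.7 0 0 0 -1; 0 0 0 0 0 0 1; 0 0 0 0 0 0 1; 0 0 0 0 0 0 1; 0 0 0 0 0 0 1"

```text
time_s: 5.2
tcp_pos: [0.5381, -0.2777, 0.094]
ee_rot: [[1.0, 0.0, 0.002], [0.0, -1.0, -0.001], [0.002, 0.001, -1.0]]
wrist_force: [-0.5, -0.4, -0.1]
gripper_width: 0.718
gripper_force: 0.0
```

Emit:
jog_arm --plan "0 0 0 0 0 0 1; 0 0 0 0 0 0 1; 0 0 0 0 0 0 1; 0 0 -0.3 0 0 0 1; 0 0 -0.8 0 0 0 1; 0 0 -0.8 0 0 0 1; 0 0 -0.8 0 0 0 1; 0 0 -0.8 0 0 0 1; 0 0 -0.8 0 0 0 1; 0 0 -0.8 0 0 0 1"

```text
time_s: 6.2
tcp_pos: [0.5373, -0.2776, 0.2218]
ee_rot: [[1.0, -0.0, 0.001], [-0.0, -1.0, -0.0], [0.001, 0.0, -1.0]]
wrist_force: [1.0, 0.7, 0.5]
gripper_width: 0.001
gripper_force: 0.0
```

```bash
python3 - <<'E'
from plan import *
plan([(537,-277,220,0,1),(373,197,200,-10.5,1),(373,197,60,-10.5,1,22)])
E
```

```text
t 6.2 tcp [ 537.3 -277.6  221.8] psi -0.0 F [1.  0.7 0.5] w 0.1
-0.01 -0.03 0.07 0 0 0 1; -0.31 -0.9 0.04 0 0 0.06 1; -0.32 -0.9 0.04 0 0 0.06 1; -0.33 -0.9 0.04 0 0 0.06 1; -0.34 -0.89 0.04 0 0 0.06 1; -0.34 -0.89 0.04 0 0 0.06 1; -0.35 -0.89 0.04 0 0 0.06 1; -0.36 -0.89 0.04 0 0 0.06 1; -0.36 -0.88 0.04 0 0 0.06 1; -0.37 -0.88 0.04 0 0 0.06 1

-0.38 -0.88 0.04 0 0 0.06 1; -0.39 -0.87 0.04 0 0 0.06 1; -0.39 -0.87 0.04 0 0 0.07 1; -0.4 -0.87 0.03 0 0 0.06 1; -0.41 -0.86 0.04 0 0 0.07 1; -0.42 -0.86 0.03 0 0 0.06 1; -0.43 -0.86 0.04 0 0 0.07 1; -0.43 -0.85 0.03 0 0 0.06 1; -0.44 -0.85 0.04 0 0 0.07 1; -0.45 -0.84 0.03 0 0 0.06 1

-0.46 -0.84 0.04 0 0 0.07 1; -0.47 -0.83 0.03 0 0 0.06 1; 0 0 0.8 0 0 0 1; 0 0 0.8 0 0 0 1; 0 0 0.8 0 0 0 1; 0 0 0.8 0 0 0 1; 0 0 0.8 0 0 0 1; 0 0 0.8 0 0 0 1; 0 0 0.8 0 0 0 1; 0 0 0 0 0 0 1
```

The fingers hadn't finished closing when the lift began, so the grip missed. I'll look again.

```bash
python3 - <<'E'
from plan import *
im,d,K,E=cap('wrist','w2')
for n in('scene','top'):
    im,d,K,E=cap(n); P=cloud(d,K,E)*1000
    for nm,k in (('block',(im.max(2)<75)&(P[:,:,2]>88)&(P[:,:,2]<106)),('plate',(im.min(2)>80)&(P[:,:,2]>60)&(P[:,:,2]<74))):
        k=k&(abs(P[:,:,0]-540)<110)&(abs(P[:,:,1]+277)<75); q=P[k]
        if len(q)>5: print(n,nm,len(q),q.mean(0).round(1),cv2.minAreaRect(q[:,:2].astype(np.float32)))
E
```

```text
scene block 87 [ 542.5 -276.9   99. ] ((539.8665161132812, -277.0264892578125), (32.594871520996094, 19.05148696899414), 0.8343828320503235)
scene plate 1050 [ 549.7 -277.9   68.2] ((515.3150634765625, -274.3395080566406), (114.24568176269531, 189.06387329101562), 80.54878234863281)
top block 6 [ 530.3 -275.2  100.9] ((530.3612670898438, -274.7886657714844), (0.4458201229572296, 12.005887031555176), 1.6133134365081787)
top plate 273 [ 494.8 -284.7   66.5] ((482.85455322265625, -260.45977783203125), (67.219970703125, 140.07403564453125), 23.85525131225586)
```

View pics/w2.png

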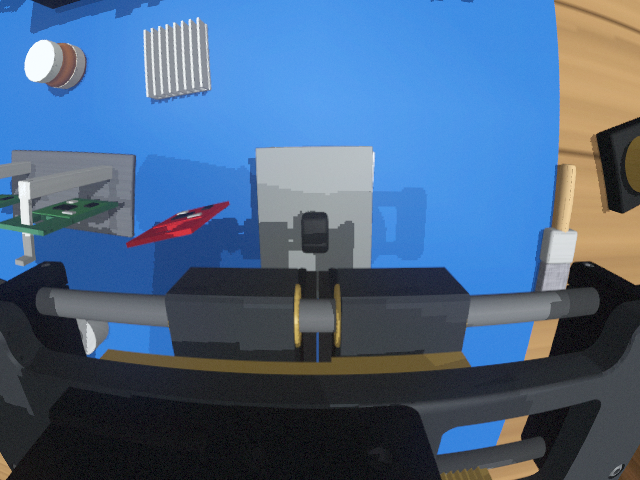

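The cover and block at px (315,232) have not moved. I'll open, descend, and wait longer for the fingers to close.

Emit:
jog_arm --plan "0 0 0 0 0 0 -1; 0 0 0 0 0 0 -1; 0 0 0 0 0 0 -1; 0 0 0 0 0 0 -1; 0 0 0 0 0 0 -1; 0 0 0 0 0 0 -1; 0 0 0.5 0 0 0 -1; 0 0 0.8 0 0 0 -1; 0 0 0.9 0 0 0 -1; 0 0 0.9 0 0 0 -1"

```text
time_s: 7.35
tcp_pos: [0.5371, -0.2774, 0.1412]
ee_rot: [[1.0, -0.0, -0.0], [-0.0, -1.0, 0.0], [-0.0, -0.0, -1.0]]
wrist_force: [0.4, 0.7, 0.1]
gripper_width: 0.832
gripper_force: 0.0
```

Emit:
jog_arm --plan "0 0 0.7 0 0 0 -1; 0 0 0.7 0 0 0 -1; 0 0 0.7 0 0 0 -1; 0 0 0 0 0 0 1; 0 0 0 0 0 0 1; 0 0 0 0 0 0 1; 0 0 0 0 0 0 1; 0 0 0 0 0 0 1; 0 0 0 0 0 0 1; 0 0 0 0 0 0 1"

```text
time_s: 8.35
tcp_pos: [0.5374, -0.2776, 0.0904]
ee_rot: [[1.0, 0.0, 0.0], [0.0, -1.0, -0.0], [0.0, 0.0, -1.0]]
wrist_force: [0.2, 0.4, 0.1]
gripper_width: 0.45
gripper_force: 0.0
```

Emit:
jog_arm --plan "0 0 0 0 0 0 1; 0 0 0 0 0 0 1; 0 0 0 0 0 0 1; 0 0 0 0 0 0 1; 0 0 0 0 0 0 1; 0 0 0 0 0 0 1; 0 0 0 0 0 0 1; 0 0 0 0 0 0 1; 0 0 0 0 0 0 1; 0 0 0 0 0 0 1"

```text
time_s: 9.35
tcp_pos: [0.5374, -0.2775, 0.0903]
ee_rot: [[1.0, 0.0, -0.0], [0.0, -1.0, 0.0], [-0.0, -0.0, -1.0]]
wrist_force: [-0.8, 3.0, 1.9]
gripper_width: 0.23
gripper_force: 30.0
```

Gripped on 20 mm. I'll lift it and carry it to the pad.

```bash
python3 - <<'E'
from plan import *
plan([(537,-277,205,0,1,16),(373,197,200,-10.5,1),(373,197,45,-10.5,1,20)])
E
```

```text
t 9.3 tcp [ 537.4 -277.5   90.3] psi 0.01 F [-0.8  3.   1.9] w 20.0
0 0 -0.57 0 0 0 1; 0 0 -0.57 0 0 0 1; 0 0 -0.57 0 0 0 1; 0 0 -0.58 0 0 0 1; 0 -0.01 -0.57 0 0 0 1; -0.01 0 -0.58 0 0 0 1; 0 -0.01 -0.57 0 0 0 1; -0.01 0 -0.58 0 0 0 1; -0.31 -0.9 0.01 0 0 0.06 1; -0.32 -0.9 0.01 0 0 0.06 1

-0.33 -0.9 0.01 0 0 0.06 1; -0.33 -0.89 0.01 0 0 0.06 1; -0.34 -0.89 0.01 0 0 0.06 1; -0.35 -0.89 0.01 0 0 0.06 1; -0.36 -0.89 0.01 0 0 0.06 1; -0.36 -0.88 0.01 0 0 0.06 1; -0.37 -0.88 0.01 0 0 0.06 1; -0.38 -0.88 0.01 0 0 0.06 1; -0.39 -0.87 0.01 0 0 0.06 1; -0.39 -0.87 0.01 0 0 0.07 1

-0.4 -0.87 0.01 0 0 0.06 1; -0.41 -0.86 0.01 0 0 0.07 1; -0.42 -0.86 0.01 0 0 0.06 1; -0.43 -0.86 0.01 0 0 0.07 1; -0.43 -0.85 0.01 0 0 0.06 1; -0.44 -0.85 0.01 0 0 0.07 1; -0.45 -0.84 0.01 0 0 0.06 1; -0.46 -0.84 0.01 0 0 0.07 1; -0.47 -0.84 0 0 0 0.06 1; 0 0 0.78 0 0 0 1

0 0 0.77 0 0 0 1; 0 0 0.78 0 0 0 1; 0 0 0.77 0 0 0 1; 0 0 0.78 0 0 0 1; 0 0 0.77 0 0 0 1; 0 0 0.78 0 0 0 1; 0 0 0.77 0 0 0 1; 0 0 0 0 0 0 1; 0 0 0 0 0 0 1; 0 0 0 0 0 0 1
```

Emit:
jog_arm --plan "0 0 -0.3 0 0 0 1; 0 0 -0.6 0 0 0 1; 0 0 -0.6 0 0 0 1; 0 0 -0.6 0 0 0 1; 0 0 -0.6 0 0 0 1; 0 0 -0.6 0 0 0 1; 0 0 -0.65 0 0 0 1; 0 0 -0.65 0 0 0 1; -0.31 -0.9 0.01 0 0 0.06 1; -0.32 -0.9 0.01 0 0 0.06 1"

```text
time_s: 10.35
tcp_pos: [0.5215, -0.2328, 0.205]
ee_rot: [[1.0, -0.019, 0.0], [-0.019, -1.0, -0.0], [0.0, 0.0, -1.0]]
wrist_force: [-0.1, 0.2, -2.8]
gripper_width: 0.232
gripper_force: 30.0
```

Emit:
jog_arm --plan "-0.33 -0.9 0.01 0 0 0.06 1; -0.33 -0.89 0.01 0 0 0.06 1; -0.34 -0.89 0.01 0 0 0.06 1; -0.35 -0.89 0.01 0 0 0.06 1; -0.36 -0.89 0.01 0 0 0.06 1; -0.36 -0.88 0.01 0 0 0.06 1; -0.37 -0.88 0.01 0 0 0.06 1; -0.38 -0.88 0.01 0 0 0.06 1; -0.39 -0.87 0.01 0 0 0.06 1; -0.39 -0.87 0.01 0 0 0.07 1"

```text
time_s: 11.35
tcp_pos: [0.4434, -0.0065, 0.2023]
ee_rot: [[0.995, -0.103, 0.0], [-0.103, -0.995, -0.0], [0.0, 0.0, -1.0]]
wrist_force: [0.5, -0.0, -2.6]
gripper_width: 0.23
gripper_force: 30.0
```

Emit:
jog_arm --plan "-0.4 -0.87 0.01 0 0 0.06 1; -0.41 -0.86 0.01 0 0 0.07 1; -0.42 -0.86 0.01 0 0 0.06 1; -0.43 -0.86 0.01 0 0 0.07 1; -0.43 -0.85 0.01 0 0 0.06 1; -0.44 -0.85 0.01 0 0 0.07 1; -0.45 -0.84 0.01 0 0 0.06 1; -0.46 -0.84 0.01 0 0 0.07 1; -0.47 -0.84 0 0 0 0.06 1; 0 0 0.6 0 0 0 1"

```text
time_s: 12.35
tcp_pos: [0.3746, 0.1994, 0.1871]
ee_rot: [[0.984, -0.179, 0.005], [-0.179, -0.984, 0.004], [0.004, -0.005, -1.0]]
wrist_force: [0.5, -0.2, -1.8]
gripper_width: 0.225
gripper_force: 30.0
```

Emit:
jog_arm --plan "0 0 0.8 0 0 0 1; 0 0 0.8 0 0 0 1; 0 0 0.8 0 0 0 1; 0 0 0.8 0 0 0 1; 0 0 0.8 0 0 0 1; 0 0 0.8 0 0 0 1; 0 0 0.6 0 0 0 1; 0 0 0.2 0 0 0 1; 0 0 0 0 0 0 1; 0 0 0 0 0 0 1"

```text
time_s: 13.35
tcp_pos: [0.374, 0.1969, 0.0459]
ee_rot: [[0.983, -0.182, 0.001], [-0.182, -0.983, 0.001], [0.001, -0.001, -1.0]]
wrist_force: [-0.3, 0.4, -2.0]
gripper_width: 0.229
gripper_force: 30.0
```

```bash
python3 - <<'E'
from plan import *
from m import rect
plan([(373,197,33,-10.5,1,4),(None,1,0,0,1)])
im,d,K,E=cap('top','top2'); P=cloud(d,K,E)
a=cv2.imread('pics/top2.png'); cv2.imwrite('pics/top2c.png',cv2.vconcat([cv2.resize(a[200:300,390:490],(600,600),interpolation=cv2.INTER_CUBIC)]))
z=P[:,:,2]*1000;x=P[:,:,0]*1000;y=P[:,:,1]*1000
for lo,hi in((50,72),(5,16)):
    k=(z>lo)&(z<hi)&(abs(x-537)<90)&(abs(y+277)<75); q=np.stack([x[k],y[k]],-1).astype(np.float32); print(lo,k.sum(),cv2.minAreaRect(q))
E
```

```text
t 13.3 tcp [374.  196.9  45.9] psi -10.46 F [-0.3  0.4 -2. ] w 19.9
-0.01 0 0.13 0 0 0 1; -0.01 0 0.13 0 0 0 1; -0.01 0 0.13 0 0 0 1; -0.01 0 0.13 -0.01 -0.01 0.01 1; 0 0 0 0 0 0 1; 0 0 0 0 0 0 1; 0 0 0 0 0 0 1; 0 0 0 0 0 0 1; 0 0 0 0 0 0 1; 0 0 0 0 0 0 1

50 880 ((536.3637084960938, -278.7349853515625), (94.45496368408203, 125.9862060546875), 87.89505767822266)
5 831 ((540.3885498046875, -278.92681884765625), (162.57127380371094, 149.41943359375), 3.5917561054229736)
```

View pics/top2c.png

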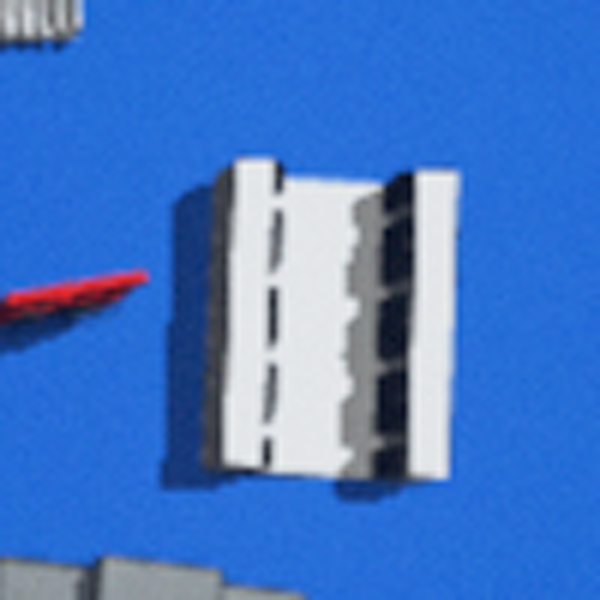

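The crop shows the uncovered rack, turned about -2 to -3°. I'll place the cover now: lower 14 mm, open and retreat upward.

Emit:
jog_arm --plan "0 0 0.13 0 0 0 1; 0 0 0.13 0 0 0 1; 0 0 0.13 0 0 0 1; 0 0 0.13 0 0 0 1; 0 0 0.06 0 0 0 1; 0 0 0 0 0 0 1; 0 0 0 0 0 0 1; 0 0 0 0 0 0 -1; 0 0 0 0 0 0 -1; 0 0 0 0 0 0 -1"

```text
time_s: 14.4
tcp_pos: [0.3737, 0.1967, 0.0308]
ee_rot: [[0.983, -0.182, 0.0], [-0.182, -0.983, 0.0], [0.0, -0.0, -1.0]]
wrist_force: [0.9, -0.4, -1.4]
gripper_width: 0.416
gripper_force: 0.0
```

Emit:
jog_arm --plan "0 0 0 0 0 0 -1; 0 0 0 0 0 0 -1; 0 0 0 0 0 0 -1; 0 0 0 0 0 0 -1; 0 0 -0.4 0 0 0 -1; 0 0 -0.8 0 0 0 -1; 0 0 -0.9 0 0 0 -1; 0 0 -0.9 0 0 0 -1; 0 0 -0.9 0 0 0 -1; 0 0 -0.9 0 0 0 -1"

```text
time_s: 15.4
tcp_pos: [0.3733, 0.1963, 0.1517]
ee_rot: [[0.983, -0.182, -0.0], [-0.182, -0.983, 0.0], [-0.0, -0.0, -1.0]]
wrist_force: [0.2, 0.3, -0.3]
gripper_width: 1.002
gripper_force: 0.0
```

```bash
python3 - <<'E'
from plan import *
im,d,K,E=cap('scene'); P=cloud(d,K,E)*1000
k=(im.min(2)>75)&(P[:,:,2]>4)&(P[:,:,2]<16)&(abs(P[:,:,0]-373)<90)&(abs(P[:,:,1]-197)<80)
q=P[k]; print(len(q),cv2.minAreaRect(q[:,:2].astype(np.float32)),np.percentile(q[:,2],[5,50,95]))
plan([(400,150,270,-6,-1),(520,-150,270,-2.5,-1),(520,-277,270,-2.5,-1)])
E
```

```text
674 ((371.592041015625, 195.52511596679688), (96.34620666503906, 141.84632873535156), 80.06854248046875) [ 4.98962456  8.85993875 12.83274002]
t 15.4 tcp [375.2 198.  155.2] psi -10.41 F [1.9 0.2 2.1] w 86.9
0.22 0.28 -0.77 -0.01 -0.01 -0.09 -1; 0.22 0.28 -0.77 -0.01 -0.01 -0.09 -1; 0.22 0.29 -0.76 -0.01 0 -0.09 -1; 0.21 0.29 -0.76 0 -0.01 -0.09 -1; 0.21 0.3 -0.77 -0.01 0 -0.1 -1; 0.2 0.3 -0.76 0 -0.01 -0.09 -1; 0.43 0.82 0 0 0 -0.03 -1; 0.43 0.82 0 0 0 -0.03 -1; 0.42 0.82 0 0 0 -0.03 -1; 0.42 0.82 0 0 0 -0.03 -1

0.42 0.82 0 0 0 -0.03 -1; 0.41 0.82 0 0 0 -0.03 -1; 0.41 0.83 0 0 0 -0.03 -1; 0.41 0.83 0 0 0 -0.03 -1; 0.4 0.83 0 0 0 -0.03 -1; 0.4 0.83 0 0 0 -0.03 -1; 0.4 0.83 0 0 0 -0.03 -1; 0.39 0.84 0 0 0 -0.04 -1; 0.39 0.84 0 0 0 -0.03 -1; 0.38 0.84 -0.01 0 0 -0.04 -1

0.04 0.85 0 0 0 0 -1; 0.04 0.84 0 0 0 0 -1; 0.04 0.85 0 0 0 0 -1; 0.03 0.84 0 0 0 0 -1; 0.04 0.85 0 0 0 0 -1; 0.03 0.84 0 0 0 0 -1; 0 0 0 0 0 0 -1; 0 0 0 0 0 0 -1; 0 0 0 0 0 0 -1; 0 0 0 0 0 0 -1
```

The cover lies flat on the pad at (372,196). Next is board A2, at about (556,-50).

```bash
python3 - <<'E'
from plan import *
plan([(410,140,225,-8,-1),(556,-49.7,225,-6.8,-1),(556,-49.7,122,-6.8,-1,20),(None,14,0,0,1)])
E
```

```text
t 15.4 tcp [375.2 198.  155.2] psi -10.41 F [1.9 0.2 2.1] w 86.9
0.36 0.4 -0.56 -0.01 -0.01 -0.06 -1; 0.36 0.41 -0.56 -0.01 -0.01 -0.06 -1; 0.35 0.41 -0.56 -0.01 -0.01 -0.06 -1; 0.35 0.41 -0.56 -0.01 0 -0.06 -1; 0.34 0.42 -0.56 0 -0.01 -0.06 -1; 0.68 0.67 0 0 0 -0.02 -1; 0.68 0.67 0 0 0 -0.01 -1; 0.68 0.67 0 0 0 -0.02 -1; 0.68 0.68 0 0 0 -0.01 -1; 0.68 0.68 0 0 0 -0.02 -1

0.68 0.68 0 0 0 -0.01 -1; 0.68 0.68 0 0 0 -0.02 -1; 0.67 0.68 0 0 0 -0.01 -1; 0.67 0.68 0 0 0 -0.02 -1; 0.67 0.68 0 0 0 -0.01 -1; 0 0 0.69 0 0 0 -1; 0 0 0.69 0 0 0 -1; 0 0 0.68 0 0 0 -1; 0 0 0.69 0 0 0 -1; 0 0 0.68 0 0 0 -1

0.01 0 0.69 0 0 0 -1; 0 0 0 0 0 0 1; 0 0 0 0 0 0 1; 0 0 0 0 0 0 1; 0 0 0 0 0 0 1; 0 0 0 0 0 0 1; 0 0 0 0 0 0 1; 0 0 0 0 0 0 1; 0 0 0 0 0 0 1; 0 0 0 0 0 0 1

0 0 0 0 0 0 1; 0 0 0 0 0 0 1; 0 0 0 0 0 0 1; 0 0 0 0 0 0 1; 0 0 0 0 0 0 1; 0 0 0 0 0 0 1; 0 0 0 0 0 0 1; 0 0 0 0 0 0 1; 0 0 0 0 0 0 1; 0 0 0 0 0 0 1
```

Emit:
jog_arm --plan "0.36 0.4 -0.56 0 0 -0.06 -1; 0.36 0.41 -0.56 0 0 -0.06 -1; 0.35 0.41 -0.56 0 0 -0.06 -1; 0.35 0.41 -0.56 0 0 -0.06 -1; 0.34 0.42 -0.56 0 0 -0.06 -1; 0.68 0.67 0 0 0 -0.02 -1; 0.68 0.67 0 0 0 -0.01 -1; 0.68 0.67 0 0 0 -0.02 -1; 0.68 0.68 0 0 0 -0.01 -1; 0.68 0.68 0 0 0 -0.02 -1"

```text
time_s: 16.45
tcp_pos: [0.4815, 0.0428, 0.2204]
ee_rot: [[0.992, -0.129, -0.0], [-0.129, -0.992, 0.0], [-0.0, 0.0, -1.0]]
wrist_force: [0.2, 0.5, 0.1]
gripper_width: 1.002
gripper_force: 0.0
```

Emit:
jog_arm --plan "0.68 0.68 0 0 0 -0.01 -1; 0.68 0.68 0 0 0 -0.02 -1; 0.67 0.68 0 0 0 -0.01 -1; 0.67 0.68 0 0 0 -0.02 -1; 0.67 0.68 0 0 0 -0.01 -1; 0 0 0.6 0 0 0 -1; 0 0 0.6 0 0 0 -1; 0 0 0 0 0 0 -1; 0 0 0 0 0 0 -1; 0 0 0 0 0 0 -1"

```text
time_s: 17.45
tcp_pos: [0.5546, -0.051, 0.1916]
ee_rot: [[0.993, -0.119, 0.002], [-0.119, -0.993, -0.0], [0.002, -0.0, -1.0]]
wrist_force: [0.3, 0.4, 0.2]
gripper_width: 0.996
gripper_force: 0.0
```

```bash
python3 - <<'E'
from plan import *
cap('wrist','w3')
plan([(556,-49.7,122,-6.8,-1,20),(None,14,0,0,1)])
E
```

```text
t 17.5 tcp [554.6 -51.  191.7] psi -6.85 F [-0.5 -0.   0.6] w 87.4
0.01 -0.01 0.7 0 0 0 -1; 0.01 -0.02 0.7 0 0 0 -1; 0.01 -0.01 0.69 0 -0.01 0 -1; 0.02 -0.02 0.7 0 0 -0.01 -1; 0 0 0 0 0 0 1; 0 0 0 0 0 0 1; 0 0 0 0 0 0 1; 0 0 0 0 0 0 1; 0 0 0 0 0 0 1; 0 0 0 0 0 0 1

0 0 0 0 0 0 1; 0 0 0 0 0 0 1; 0 0 0 0 0 0 1; 0 0 0 0 0 0 1; 0 0 0 0 0 0 1; 0 0 0 0 0 0 1; 0 0 0 0 0 0 1; 0 0 0 0 0 0 1; 0 0 0 0 0 0 1; 0 0 0 0 0 0 1
```

View pics/w3.png

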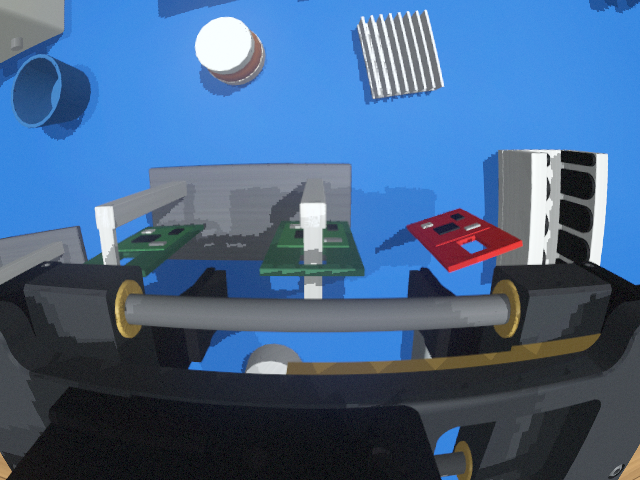

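The wrist view shows the target board centred between the fingers at px (265-362, 245-272), with the hook arm through its window. Descending to grip.

Emit:
jog_arm --plan "0.01 -0.01 0.7 0 0 0 -1; 0.01 -0.02 0.7 0 0 0 -1; 0.01 -0.01 0.7 0 0 0 -1; 0.02 -0.02 0.7 0 0 0 -1; 0 0 0 0 0 0 1; 0 0 0 0 0 0 1; 0 0 0 0 0 0 1; 0 0 0 0 0 0 1; 0 0 0 0 0 0 1; 0 0 0 0 0 0 1"

```text
time_s: 18.5
tcp_pos: [0.556, -0.0498, 0.1216]
ee_rot: [[0.993, -0.12, 0.002], [-0.12, -0.993, 0.0], [0.002, -0.0, -1.0]]
wrist_force: [-0.4, 0.9, 2.2]
gripper_width: 0.634
gripper_force: 30.0
```

Emit:
jog_arm --plan "0 0 0 0 0 0 1; 0 0 0 0 0 0 1; 0 0 0 0 0 0 1; 0 0 -0.1 0 0 0 1; 0 0 -0.2 0 0 0 1; 0 0 -0.2 0 0 0 1; 0 0 -0.2 0 0 0 1; 0 0 -0.06 0 0 0 1; 0 0 0 0 0 0 1; 0 0 0 0 0 0 1"

```text
time_s: 19.5
tcp_pos: [0.5553, -0.0499, 0.1396]
ee_rot: [[0.993, -0.12, -0.0], [-0.12, -0.993, 0.0], [-0.0, -0.0, -1.0]]
wrist_force: [-0.5, -0.1, -1.4]
gripper_width: 0.641
gripper_force: 30.0
```

```bash
python3 - <<'E'
from plan import *
cap('wrist','w4')
plan([(491,-42,141,-6.8,1,15),(491,-42,260,-6.8,1,20)])
im,d,K,E=cap('scene'); P=cloud(d,K,E)*1000
hs=cv2.cvtColor(im,cv2.COLOR_RGB2HSV); g=(hs[:,:,0]>50)&(hs[:,:,0]<95)&(hs[:,:,1]>70)&(P[:,:,2]>40)&(abs(P[:,:,1]+50)<40)&(abs(P[:,:,0]-556)<20)
q=P[g]; print(len(q),np.percentile(q[:,2],[1,50,99]),q[:,0].mean(), np.polyfit(q[:,2],q[:,0],1))
E
```

```text
t 19.6 tcp [555.3 -49.9 139.6] psi -6.88 F [-0.5  0.4 -1.4] w 55.9
-0.52 0 -0.01 0 0 0 1; -0.52 0 -0.01 0 0 0 1; -0.52 0 -0.01 0 0 0 1; -0.52 0 -0.01 0 0 -0.01 1; -0.51 -0.01 -0.02 0 0 0 1; 0 0 -0.79 0 0 0 1; 0 0 -0.79 0 0 0 1; 0 0 -0.79 0 0 0 1; 0 0 -0.8 0 0 0 1; 0 0 -0.79 0 0 0 1

0 0 -0.8 0 0 0 1; 0 0 0 0 0 0 1; 0 0 0 0 0 0 1; 0 0 0 0 0 0 1; 0 0 0 0 0 0 1; 0 0 0 0 0 0 1; 0 0 0 0 0 0 1; 0 0 0 0 0 0 1; 0 0 0 0 0 0 1; 0 0 0 0 0 0 1

467 [ 51.17256295 123.2483979  168.90262232] 556.5698601104996 [3.47200151e-03 5.56162253e+02]
```

View pics/w4.png

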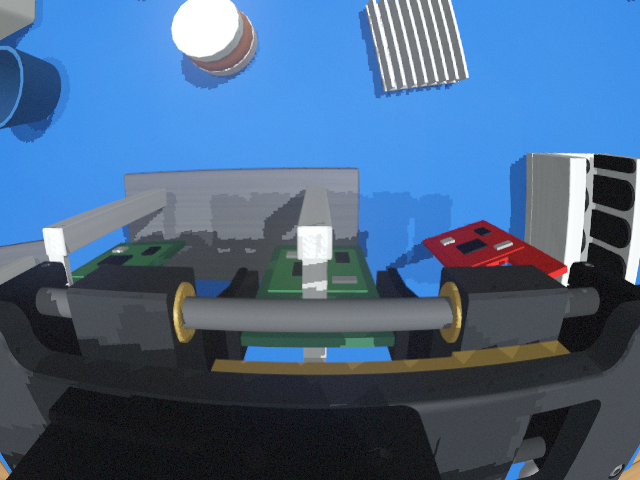

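The board is gripped (56 mm) and has lifted 18 mm off the hook, vertical. I'll draw it back and raise it.

Emit:
jog_arm --plan "-0.3 0 0 0 0 0 1; -0.55 0 0 0 0 0 1; -0.6 0 0 0 0 0 1; -0.6 0 0 0 0 0 1; -0.5 0 0 0 0 0 1; 0 0 -0.6 0 0 0 1; 0 0 -0.8 0 0 0 1; 0 0 -0.8 0 0 0 1; 0 0 -0.8 0 0 0 1; 0 0 -0.8 0 0 0 1"

```text
time_s: 20.6
tcp_pos: [0.4916, -0.0422, 0.2355]
ee_rot: [[0.993, -0.12, -0.0], [-0.12, -0.993, 0.0], [-0.0, -0.0, -1.0]]
wrist_force: [-0.5, 0.4, -1.1]
gripper_width: 0.639
gripper_force: 30.0
```

```bash
python3 - <<'E'
from plan import *
print(r.sense()['gripper_width'])
plan([(490,-130,250,-4,1,20),(500,-278,220,-2.5,1,20)])
E
```

```text
0.6394595028133516
t 20.6 tcp [491.6 -42.2 235.5] psi -6.88 F [-0.5  0.4 -1.1] w 55.6
0.07 0.7 -0.12 0 0 -0.07 1; 0.06 0.7 -0.11 0 0 -0.07 1; 0.06 0.7 -0.12 0 0 -0.07 1; 0.05 0.7 -0.11 0 0 -0.07 1; 0.05 0.7 -0.12 0 0 -0.08 1; 0.1 0.73 0.15 0 0 -0.02 1; 0.1 0.74 0.15 0 0 -0.02 1; 0.1 0.74 0.15 0 0 -0.02 1; 0.09 0.73 0.15 0 0 -0.03 1; 0.09 0.74 0.15 0 0 -0.02 1

0.09 0.73 0.15 0 0 -0.03 1; 0.09 0.74 0.15 0 0 -0.02 1; 0.09 0.74 0.15 0 0 -0.03 1; 0 0 0 0 0 0 1; 0 0 0 0 0 0 1; 0 0 0 0 0 0 1; 0 0 0 0 0 0 1; 0 0 0 0 0 0 1; 0 0 0 0 0 0 1; 0 0 0 0 0 0 1
```

Emit:
jog_arm --plan "0.07 0.7 -0.12 0 0 -0.07 1; 0.06 0.7 -0.11 0 0 -0.07 1; 0.06 0.7 -0.12 0 0 -0.07 1; 0.05 0.7 -0.11 0 0 -0.07 1; 0.05 0.7 -0.12 0 0 -0.08 1; 0.1 0.73 0.15 0 0 -0.02 1; 0.1 0.74 0.15 0 0 -0.02 1; 0.1 0.74 0.15 0 0 -0.02 1; 0.09 0.73 0.15 0 0 -0.03 1; 0.09 0.74 0.15 0 0 -0.02 1"

```text
time_s: 21.6
tcp_pos: [0.4963, -0.2231, 0.2302]
ee_rot: [[0.999, -0.054, -0.0], [-0.054, -0.999, 0.0], [-0.0, -0.0, -1.0]]
wrist_force: [0.6, 0.2, -1.0]
gripper_width: 0.642
gripper_force: 30.0
```

Emit:
jog_arm --plan "0.09 0.73 0.15 0 0 -0.03 1; 0.09 0.74 0.15 0 0 -0.02 1; 0.09 0.74 0.15 0 0 -0.03 1; 0 0 0 0 0 0 1; 0 0 0 0 0 0 1; 0 0 0 0 0 0 1; 0 0 0 0 0 0 1; 0 0 0 0 0 0 1; 0 0 0 0 0 0 1; 0 0 0 0 0 0 1"

```text
time_s: 22.6
tcp_pos: [0.5007, -0.2779, 0.2193]
ee_rot: [[0.999, -0.043, 0.0], [-0.043, -0.999, -0.0], [0.0, 0.0, -1.0]]
wrist_force: [0.4, 0.5, -0.6]
gripper_width: 0.636
gripper_force: 30.0
```

```bash
python3 - <<'E'
from plan import *
im,d,K,E=cap('wrist','w5'); print(E.round(4).tolist())
s=r.sense(); print(s['tcp_pos'],s['ee_rot'])
a=cv2.imread('pics/w5.png'); b=cv2.resize(a[100:400,170:470],(600,600),interpolation=2)
im,d,K,E=cap('scene','s5'); a=cv2.imread('pics/s5.png'); print(a.shape)
c=cv2.resize(a[175:325,170:270],(200,300),interpolation=2)
cv2.imwrite('pics/w5c.png',cv2.hconcat([b,cv2.copyMakeBorder(c,0,300,0,0,0)]))
E
```

```text
[[-0.0432, 0.9666, 0.2525, 0.5686], [-0.9991, -0.0418, -0.0111, -0.2817], [-0.0002, -0.2527, 0.9675, 0.3636], [0.0, 0.0, 0.0, 1.0]]
[ 0.50074793 -0.27797441  0.21933138] [[ 9.99079190e-01 -4.29040579e-02  1.20528753e-04]
 [-4.29040539e-02 -9.99079197e-01 -3.51295590e-05]
 [ 1.21924970e-04  2.99260392e-05 -9.99999992e-01]]
(480, 640, 3)
```

View pics/w5c.png

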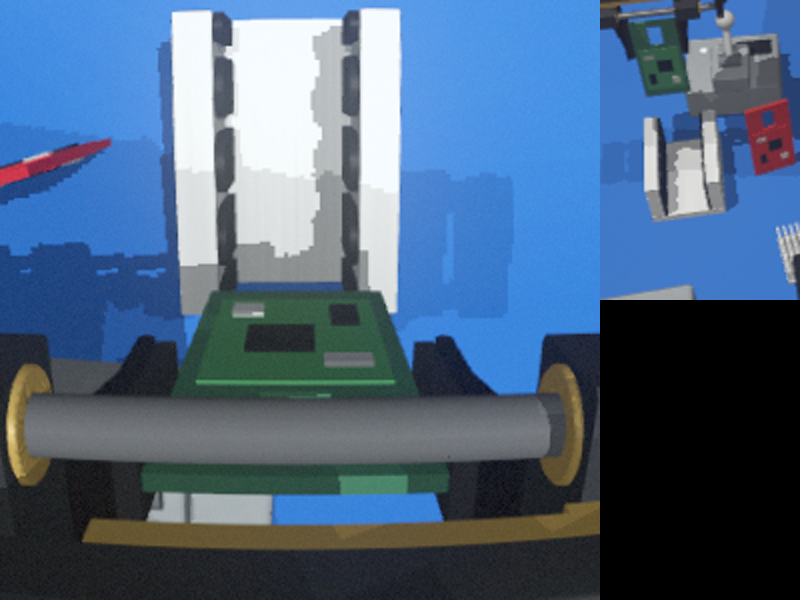

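The crop shows the open rack from the wrist: outer top corners at full px (256.5,106), (369.5,105), (261,256.5) and (368.5,256), with dark ribs along both inner walls and slot gaps at about rows 126, 161 and 198. The held board hangs straight, its lower edge at row ~245. Next I'll turn these into positions.

```bash
cat > wr.py <<'E'
from plan import *
def wray(u,v,z,K,E):
    a=(u-K[0,2])/K[0,0]; b=(v-K[1,2])/K[1,1]; t=np.hypot(a,b); s=np.sin(t)/t if t>1e-9 else 1
    dr=E[:3,:3]@np.array([a*s,-b*s,-np.cos(t)]); k=(z/1000-E[2,3])/dr[2]; return (E[:3,3]+k*dr)*1000
E
python3 - <<'E'
from wr import *
im,d,K,E=load('wrist')
for n,u,v,z in [('FL',256.5,106,63),('FR',369.5,105,63),('NL',261,256.5,63),('NR',368.5,256,63),('BL',275,245.5,127.5),('BR',360.5,245.5,127.5)]: print(n,wray(u,v,z,K,E).round(1))
# intensity profile along inner left wall & right wall columns, between FL->NL
g=cv2.cvtColor(im,cv2.COLOR_RGB2GRAY).astype(float)
for off in (279,283,345,349):
    print(off,g[104:246,off].astype(int).tolist())
E
```

```text
FL [ 599.8 -234.3   63. ]
FR [ 596.5 -324.8   63. ]
NL [ 473.9 -229.4   63. ]
NR [ 470.4 -321.3   63. ]
BL [ 501.5 -250.7  127.5]
BR [ 499.  -307.5  127.5]
279 [149, 137, 96, 79, 83, 85, 93, 96, 101, 93, 87, 86, 83, 83, 81, 78, 80, 93, 117, 124, 125, 136, 143, 146, 111, 89, 85, 88, 85, 89, 90, 87, 93, 93, 97, 100, 103, 109, 107, 109, 108, 100, 95, 91, 93, 92, 87, 92, 92, 91, 90, 88, 85, 87, 100, 120, 139, 147, 148, 148, 144, 120, 89, 86, 89, 86, 83, 88, 89, 87, 90, 90, 93, 92, 102, 103, 106, 104, 101, 101, 90, 91, 85, 83, 82, 83, 81, 81, 77, 75, 76, 76, 125, 145, 143, 148, 144, 140, 139, 118, 92, 81, 75, 74, 72, 73, 76, 75, 71, 78, 79, 76, 83, 84, 87, 86, 79, 78, 70, 70, 66, 65, 66, 62, 71, 85, 88, 81, 90, 107, 107, 106, 106, 106, 108, 107, 106, 100, 97, 87, 89, 80]
283 [149, 149, 149, 130, 92, 82, 79, 76, 81, 80, 79, 80, 80, 83, 82, 81, 81, 81, 82, 219, 226, 227, 230, 231, 206, 132, 84, 87, 86, 86, 86, 84, 86, 86, 87, 88, 86, 85, 86, 90, 90, 89, 87, 90, 88, 87, 89, 88, 86, 88, 88, 87, 90, 112, 169, 205, 217, 216, 210, 169, 87, 89, 90, 85, 88, 86, 90, 84, 84, 81, 83, 82, 84, 87, 85, 
[... 865 characters left out ...]
]
349 [150, 134, 125, 120, 115, 115, 123, 129, 123, 117, 122, 129, 127, 129, 125, 122, 137, 136, 140, 136, 132, 131, 126, 124, 122, 116, 101, 100, 101, 96, 91, 89, 91, 99, 103, 108, 112, 112, 116, 111, 106, 98, 90, 87, 91, 94, 93, 92, 103, 101, 102, 114, 118, 125, 129, 132, 134, 132, 131, 133, 135, 134, 128, 124, 124, 122, 119, 119, 124, 121, 117, 122, 124, 128, 133, 137, 135, 133, 130, 126, 121, 121, 123, 126, 133, 136, 141, 155, 138, 140, 142, 144, 151, 152, 152, 154, 153, 153, 152, 153, 147, 148, 142, 140, 143, 143, 140, 134, 134, 134, 129, 126, 127, 128, 131, 134, 132, 131, 129, 127, 129, 99, 97, 97, 101, 102, 107, 110, 119, 123, 120, 122, 121, 123, 122, 124, 121, 127, 123, 111, 111, 87]
```

```bash
python3 - <<'E'
from wr import *
im,d,K,E=load('wrist')
for z in (63,55,50): print(z,[wray(u,v,z,K,E)[:2].round(1).tolist() for u,v in ((279,124.8),(279,162),(279,199.7),(279,237),(345,125),(345,161))])
plan([(489.6,-274.7,168,-2,1,12)])
E
```

```text
63 [[583.1, -251.7], [553.0, -250.1], [522.0, -248.3], [490.4, -246.2], [580.5, -304.4], [551.4, -303.4]]
55 [[583.5, -250.9], [552.5, -249.3], [520.8, -247.4], [488.4, -245.3], [580.9, -305.0], [550.9, -303.9]]
50 [[583.8, -250.4], [552.3, -248.8], [520.0, -246.8], [487.1, -244.7], [581.1, -305.4], [550.6, -304.3]]
t 22.7 tcp [ 500.7 -278.1  219.3] psi -2.47 F [ 0.9  1.1 -2.2] w 55.7
-0.09 -0.02 0.41 0 0 -0.01 1; -0.09 -0.02 0.41 0 0 -0.01 1; -0.09 -0.03 0.41 0 0 -0.01 1; -0.09 -0.02 0.41 0 0 -0.01 1; -0.09 -0.03 0.41 0 0 -0.02 1; 0 0 0 0 0 0 1; 0 0 0 0 0 0 1; 0 0 0 0 0 0 1; 0 0 0 0 0 0 1; 0 0 0 0 0 0 1
```

Emit:
jog_arm --plan "-0.09 -0.02 0.41 0 0 -0.01 1; -0.09 -0.02 0.41 0 0 -0.01 1; -0.09 -0.03 0.41 0 0 -0.01 1; -0.09 -0.02 0.41 0 0 -0.01 1; -0.09 -0.03 0.41 0 0 -0.02 1; 0 0 0 0 0 0 1; 0 0 0 0 0 0 1; 0 0 0 0 0 0 1; 0 0 0 0 0 0 1; 0 0 0 0 0 0 1"

```text
time_s: 23.7
tcp_pos: [0.4899, -0.2748, 0.1685]
ee_rot: [[0.999, -0.035, 0.001], [-0.035, -0.999, -0.0], [0.001, 0.0, -1.0]]
wrist_force: [1.4, -0.6, -1.2]
gripper_width: 0.638
gripper_force: 30.0
```

```bash
python3 - <<'E'
from wr import *
im,d,K,E=cap('wrist','w6'); s=r.sense(); print(s['tcp_pos'])
a=cv2.imread('pics/w6.png'); cv2.imwrite('pics/w6c.png',cv2.resize(a[80:380,170:470],(600,600),interpolation=2))
E
```

```text
[ 0.48977736 -0.27476074  0.16838263]
```

View pics/w6c.png

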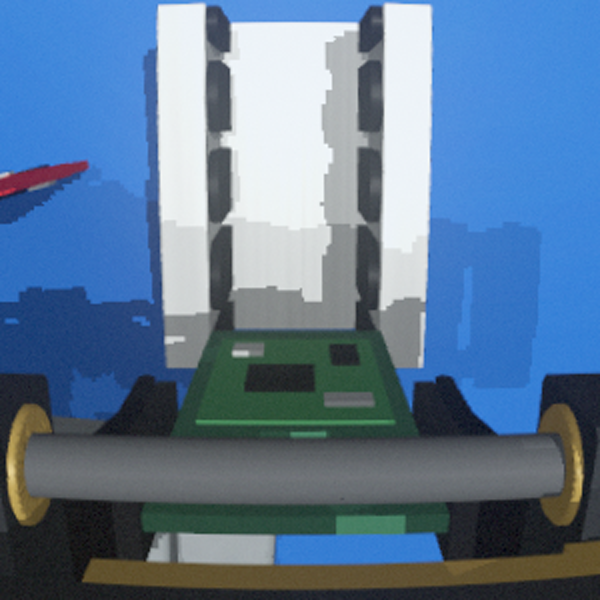

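The crop shows the board just above the rack's near end, about 1 mm right of the middle. I'll compute the exact offsets.

```bash
python3 - <<'E'
from wr import *
im,d,K,E=load('wrist')
f=lambda x,y,z: wray(170+x/2,80+y/2,z,K,E).round(1)
for n,x,y,z in [('NL',167,367,63),('NR',424,367,63),('FL',158,5,63),('FR',432,5,63),('BL',212,330,76.4),('BR',384,330,76.4)]: print(n,f(x,y,z))
g=cv2.cvtColor(im,cv2.COLOR_RGB2GRAY).astype(int)
for c in (276,278,280,282,352,354,356): print(c,''.join('%4d'%v for v in g[82:246:1,c]))
plan([(487.5,-273.8,140,-2,1,10),(487.5,-273.8,100,-2,1,6),(None,3,0,0,1)])
E
```

```text
NL [ 473.7 -229.4   63. ]
NR [ 470.4 -321.4   63. ]
FL [ 600.  -233.9   63. ]
FR [ 596.8 -325.4   63. ]
BL [ 490.7 -248.3   76.4]
BR [ 488.7 -305.4   76.4]
276  119  81  71  73  76  79  81  88  97  89  80  77  77  75  73  71  70  68  71  73  86 110 117 118 129 134 135 137  99  77  80  78  81  80  82  83  84  84  85  88  92  95  97 101 103 102 102  96  94  89  85  88  86  87  86  86  86  84  83  83  84  82  83  88 107 121 125 137 139 138 141 140 122  96  83  83  86  85  82  84  85  85  86  86  85  89  91  95  99 102 101  99 100  97  93  88  87  83  85  83  83  80  79  78  76  79  78  77  77 114 136 138 137 139 140 135 130 114  89  72  70  72  73  74  71  73  74  69  69  71  71  78  77  79  83  85  85  79  73  71  68  67  64  63  62  68  60  59  64  59  59  60  75 104 108 105 109 108 106 103  99  91  85  76
278  119  83  72  73  72  73  78  85  87  83  77  75  74  72  72  75  76  74  73  75  75  77  91 109 113 119 133 136  94  80  77  84  82  82  84  84  86  84  86  85  90  90  94  98  97  99  95  91  88  88  84  88  84  87  87  83  87  85  85  83  84  84  86  85 108 117 119 134 141 14
[... 3408 characters left out ...]
85  80  78  77  77  74  78  76  73  75  73  73  71  74  99 113 116 116 111 102  90  73  62  62  66  62  66  68  62  67  66  66  68  68  67  71  75  77  83  91  94  88  83  79  72  70  68  64  63  60  59  59  58  55  51  51  55  50 100 107 105 100  88  91  80  57  45  48  59
t 23.8 tcp [ 489.8 -274.8  168.4] psi -2.0 F [ 0.8 -0.4 -1.2] w 55.5
-0.03 -0.01 0.38 0 0 0 1; -0.03 -0.01 0.38 0 0 0 1; -0.03 -0.02 0.38 0 -0.01 0 1; 0 0 0.23 0 0 0 1; 0 0 0.23 0 0 0 1; 0 0 0.23 0 0 0 1; 0 0 0.23 0 0 0 1; 0 0 0.23 0 0 0 1; 0 0 0.22 0 0 0 1; 0 0 0.23 0 0 0 1

0 0 0 0 0 0 1; 0 0 0 0 0 0 1; 0 0 0 0 0 0 1; 0 0 0 0 0 0 1; 0 0 0 0 0 0 1; 0 0 0 0 0 0 1; 0 0 0 0 0 0 1; 0 0 0 0 0 0 1; 0 0 0 0 0 0 1; 0 0 0 0 0 0 1
```

Emit:
jog_arm --plan "-0.02 -0.02 0.3 0 0 0 1; -0.02 -0.02 0.3 0 0 0 1; 0 0 0.2 0 0 0 1; 0 0 0.15 0 0 0 1; 0 0 0.15 0 0 0 1; 0 0 0.15 0 0 0 1; 0 0 0.15 0 0 0 1; 0 0 0 0 0 0 1; 0 0 0 0 0 0 1; 0 0 0 0 0 0 1"

```text
time_s: 24.75
tcp_pos: [0.4888, -0.2738, 0.1332]
ee_rot: [[0.999, -0.035, 0.001], [-0.035, -0.999, -0.0], [0.001, 0.0, -1.0]]
wrist_force: [0.7, 0.2, -0.9]
gripper_width: 0.637
gripper_force: 30.0
```

No contact force with the lower edge already inside the slot, so I'll go on down.

Emit:
jog_arm --plan "0 0 0.2 0 0 0 1; 0 0 0.2 0 0 0 1; 0 0 0.2 0 0 0 1; 0 0 0.2 0 0 0 1; 0 0 0.15 0 0 0 1; 0 0 0.1 0 0 0 1; 0 0 0.1 0 0 0 1; 0 0 0.05 0 0 0 1; 0 0 0 0 0 0 1; 0 0 0 0 0 0 1"

```text
time_s: 25.75
tcp_pos: [0.4887, -0.2737, 0.1031]
ee_rot: [[0.999, -0.035, 0.0], [-0.035, -0.999, -0.0], [0.0, 0.0, -1.0]]
wrist_force: [-0.1, -0.2, -1.0]
gripper_width: 0.639
gripper_force: 30.0
```

Emit:
jog_arm --plan "0 0 0.03 0 0 0 1; 0 0 0.03 0 0 0 1; 0 0 0 0 0 0 1; 0 0 0 0 0 0 -1; 0 0 0 0 0 0 -1; 0 0 0 0 0 0 -1; 0 0 0 0 0 0 -1; 0 0 0 0 0 0 -1; 0 0 -0.4 0 0 0 -1; 0 0 -0.8 0 0 0 -1"

```text
time_s: 26.75
tcp_pos: [0.4876, -0.2734, 0.1309]
ee_rot: [[0.999, -0.035, -0.004], [-0.035, -0.999, 0.001], [-0.004, -0.001, -1.0]]
wrist_force: [0.4, 0.3, 0.7]
gripper_width: 0.996
gripper_force: 0.0
```

Emit:
jog_arm --plan "0 0 -0.9 0 0 0 -1; 0 0 -0.9 0 0 0 -1; 0 0 -0.9 0 0 0 -1; 0 0 -0.9 0 0 0 -1; 0 0 -0.5 0 0 0 -1; 0 -0.5 0 0 0 0 -1; 0.1 -0.9 0 0 0 0 -1; 0.1 -0.9 0 0 0 0 -1; 0.1 -0.9 0 0 0 0 -1; 0.1 -0.9 0 0 0 0 -1"

```text
time_s: 27.75
tcp_pos: [0.5013, -0.1698, 0.2326]
ee_rot: [[0.999, -0.035, -0.003], [-0.035, -0.999, 0.001], [-0.003, -0.001, -1.0]]
wrist_force: [-1.1, -0.6, -0.6]
gripper_width: 1.002
gripper_force: 0.0
```

```bash
cat > chk.py <<'E'
from plan import *
def boards(C=(535.2,-277.5),yaw=-2.0):
    for n in('scene','top'):
        im,d,K,E=cap(n); P=cloud(d,K,E)*1000
        hs=cv2.cvtColor(im,cv2.COLOR_RGB2HSV); a=np.radians(yaw); L=(P[:,:,:2]-C)@np.array([[np.cos(a),-np.sin(a)],[np.sin(a),np.cos(a)]])
        g=(hs[:,:,0]>50)&(hs[:,:,0]<95)&(hs[:,:,1]>70)&(P[:,:,2]>60)&(abs(L[:,:,1])<50)
        for s in(-48,-16,16,48):
            k=g&(abs(L[:,:,0]-s)<13)
            if k.sum()>15: q=L[k]; print(n,'slot',s,k.sum(),'x',q[:,0].mean().round(1),'y',np.percentile(q[:,1],[2,98]).round(1),'ztop',np.percentile(P[:,:,2][k],98).round(1))
E
python3 - <<'E'
from chk import *
boards()
plan([(520,-60,215,-5.5,-1),(569,74.5,215,-5,-1),(569,74.5,121.5,-5,-1,20),(None,9,0,0,1),(569,74.5,139.5,-5,1,5),(505,80,139.5,-5,1,15),(505,80,240,-5,1,20)])
E
```

```text
scene slot -48 333 x -45.5 y [-24.6  26.7] ztop 131.9
t 27.9 tcp [ 501.7 -169.   232.8] psi -1.82 F [ 0.4 -0.4  1.5] w 86.8
0.12 -0.88 0.14 0 0 0.09 -1; 0.11 -0.88 0.14 0 0 0.09 -1; 0.1 -0.88 0.14 0 0.01 0.09 -1; 0.08 -0.88 0.15 0 0 0.1 -1; 0.07 -0.87 0.14 -0.01 0.01 0.09 -1; 0.24 -0.92 0 0 0 -0.01 -1; 0.24 -0.93 0 0 0 -0.01 -1; 0.24 -0.92 0 0 0 -0.01 -1; 0.25 -0.92 0 0 0 -0.01 -1; 0.24 -0.93 0 0 0 -0.01 -1

0.25 -0.92 0 0 0 -0.01 -1; 0 0 0.75 0 0 0 -1; 0 0 0.75 0 0 0 -1; 0 0 0.75 0 0 0 -1; 0 0 0.75 0 0 0 -1; 0 0 0.74 0 0 0 -1; 0 0 0 0 0 0 1; 0 0 0 0 0 0 1; 0 0 0 0 0 0 1; 0 0 0 0 0 0 1

0 0 0 0 0 0 1; 0 0 0 0 0 0 1; 0 0 0 0 0 0 1; 0 0 0 0 0 0 1; 0 0 0 0 0 0 1; 0 0 -0.18 0 0 0 1; 0 0 -0.18 0 0 0 1; 0 0 -0.18 0 0 0 1; 0 0 -0.18 0 0 0 1; -0.51 0 0 0 0 0 1

-0.52 0 0 0 0 0 1; -0.51 0 0 0 0 0 1; -0.52 0 0 0 0 0 1; -0.51 0 0 0 0 0 1; 0 0 -0.67 0 0 0 1; 0 0 -0.67 0 0 0 1; 0 0 -0.67 0 0 0 1; 0 0 -0.67 0 0 0 1; 0 0 -0.67 0 0 0 1; 0 0 -0.67 0 0 0 1
```

Board 1 is home (top at about 131 mm). Going for the second board on stand A.

Emit:
jog_arm --plan "0.12 -0.88 0.14 0 0 0.09 -1; 0.11 -0.88 0.14 0 0 0.09 -1; 0.1 -0.88 0.14 0 0 0.09 -1; 0.08 -0.88 0.15 0 0 0.1 -1; 0.07 -0.87 0.14 0 0 0.09 -1; 0.24 -0.92 0 0 0 -0.01 -1; 0.24 -0.93 0 0 0 -0.01 -1; 0.24 -0.92 0 0 0 -0.01 -1; 0.25 -0.92 0 0 0 -0.01 -1; 0.24 -0.93 0 0 0 -0.01 -1"

```text
time_s: 28.85
tcp_pos: [0.5616, 0.0499, 0.2152]
ee_rot: [[0.996, -0.092, -0.002], [-0.092, -0.996, -0.001], [-0.002, 0.001, -1.0]]
wrist_force: [0.0, -0.0, -0.6]
gripper_width: 1.003
gripper_force: 0.0
```

Emit:
jog_arm --plan "0.2 -0.7 0 0 0 0 -1; 0 0 0.6 0 0 0 -1; 0 0 0.6 0 0 0 -1; 0 0 0 0 0 0 -1; 0 0 0 0 0 0 -1; 0 0 0 0 0 0 -1; 0 0 0 0 0 0 -1; 0 0 0 0 0 0 -1; 0 0 0 0 0 0 -1; 0 0 0 0 0 0 -1"

```text
time_s: 29.85
tcp_pos: [0.5686, 0.0663, 0.1865]
ee_rot: [[0.996, -0.092, 0.0], [-0.092, -0.996, 0.0], [0.0, -0.0, -1.0]]
wrist_force: [0.1, 0.6, -0.3]
gripper_width: 1.002
gripper_force: 0.0
```

```bash
python3 - <<'E'
from plan import *
plan([(567,74,121.5,-4.8,-1,18),(None,8,0,0,1),(567,74,139.5,-4.8,1,5),(504,79.5,139.5,-4.8,1,14)])
E
```

```text
t 29.9 tcp [568.6  66.3 186.5] psi -5.28 F [ 0.1  0.6 -0.3] w 87.2
-0.02 -0.08 0.65 0 0 -0.02 -1; -0.02 -0.07 0.65 0 0 -0.01 -1; -0.03 -0.08 0.65 0 0 -0.02 -1; -0.02 -0.07 0.65 0 0 -0.01 -1; 0 0 0 0 0 0 1; 0 0 0 0 0 0 1; 0 0 0 0 0 0 1; 0 0 0 0 0 0 1; 0 0 0 0 0 0 1; 0 0 0 0 0 0 1

0 0 0 0 0 0 1; 0 0 0 0 0 0 1; 0 0 -0.18 0 0 0 1; 0 0 -0.18 0 0 0 1; 0 0 -0.18 0 0 0 1; 0 0 -0.18 0 0 0 1; -0.51 0 0 0 0 0 1; -0.51 0 0 0 0 0 1; -0.5 0 0 0 0 0 1; -0.51 -0.01 0 0 0 0 1

-0.5 0 0 0 0 0 1; 0 0 0 0 0 0 1; 0 0 0 0 0 0 1; 0 0 0 0 0 0 1; 0 0 0 0 0 0 1; 0 0 0 0 0 0 1; 0 0 0 0 0 0 1; 0 0 0 0 0 0 1; 0 0 0 0 0 0 1; 0 0 0 0 0 0 1
```

Emit:
jog_arm --plan "-0.09 -0.3 0 0 0 -0.06 -1; 0 0 0.65 0 0 0 -1; 0 0 0.65 0 0 0 -1; 0 0 0.65 0 0 0 -1; 0 0 0.65 0 0 0 -1; 0 0 0 0 0 0 1; 0 0 0 0 0 0 1; 0 0 0 0 0 0 1; 0 0 0 0 0 0 1; 0 0 0 0 0 0 1"

```text
time_s: 30.85
tcp_pos: [0.5674, 0.0742, 0.1221]
ee_rot: [[0.997, -0.084, 0.001], [-0.084, -0.997, 0.001], [0.001, -0.001, -1.0]]
wrist_force: [0.7, -0.7, 1.2]
gripper_width: 0.64
gripper_force: 30.1
```

Emit:
jog_arm --plan "0 0 0 0 0 0 1; 0 0 0 0 0 0 1; 0 0 0 0 0 0 1; 0 0 0 0 0 0 1; 0 0 -0.1 0 0 0 1; 0 0 -0.2 0 0 0 1; 0 0 -0.2 0 0 0 1; 0 0 -0.2 0 0 0 1; 0 0 -0.06 0 0 0 1; 0 0 0 0 0 0 1"

```text
time_s: 31.85
tcp_pos: [0.5672, 0.074, 0.1406]
ee_rot: [[0.996, -0.084, 0.001], [-0.084, -0.996, 0.0], [0.001, -0.0, -1.0]]
wrist_force: [-0.6, -0.1, -0.1]
gripper_width: 0.638
gripper_force: 30.0
```

```bash
python3 - <<'E'
from plan import *
im,d,K,E=cap('scene'); P=cloud(d,K,E)*1000
hs=cv2.cvtColor(im,cv2.COLOR_RGB2HSV); g=(hs[:,:,0]>50)&(hs[:,:,0]<95)&(hs[:,:,1]>70)&(P[:,:,2]>40)&(abs(P[:,:,1]-74)<40)&(abs(P[:,:,0]-568)<20)
q=P[g]; print(len(q),np.percentile(q[:,2],[1,50,99]),q[:,0].mean(), np.polyfit(q[:,2],q[:,0],1))
plan([(503,80,140,-4.8,1,14),(503,80,215,-4.8,1,20),(510,-130,215,-3,1,20),(521,-276.5,215,-2,1,20)])
E
```

```text
443 [ 51.14718354 121.31098917 170.40607851] 568.2754391728766 [-4.94601605e-04  5.68333022e+02]
t 31.9 tcp [566.9  74.  140.3] psi -4.81 F [-0.5  0.4 -0.6] w 55.2
-0.51 -0.01 0 0 0 0 1; -0.51 0 0 0 0 0 1; -0.52 -0.01 0 0 0 0 1; -0.51 0 0.01 0 0 0 1; -0.52 -0.01 0 0 0 0 1; 0 0 -0.75 0 0 0 1; 0 0 -0.75 0 0 0 1; 0 0 -0.75 0 0 0 1; 0 0 -0.75 0 0 0 1; 0.09 0.76 0 0 0 -0.02 1

0.09 0.76 0 0 0 -0.02 1; 0.08 0.76 0 0 0 -0.02 1; 0.08 0.76 0 0 0 -0.02 1; 0.08 0.76 0 0 0 -0.02 1; 0.08 0.76 0 0 0 -0.02 1; 0.08 0.76 0 0 0 -0.02 1; 0.07 0.76 0 0 0 -0.02 1; 0.07 0.76 0 0 0 -0.02 1; 0.07 0.76 0 0 0 -0.02 1; 0.08 0.76 0 0 0 -0.03 1

0.09 0.73 0 0 0 -0.02 1; 0.09 0.73 0 0 0 -0.01 1; 0.09 0.73 0 0 0 -0.02 1; 0.09 0.73 0 0 0 -0.01 1; 0.09 0.73 0 0 0 -0.02 1; 0.08 0.73 0 0 0 -0.01 1; 0.08 0.73 0 0 0 -0.02 1; 0.08 0.73 0 0 0 -0.01 1; 0 0 0 0 0 0 1; 0 0 0 0 0 0 1
```

Emit:
jog_arm --plan "-0.4 -0.01 0 0 0 0 1; -0.55 0 0 0 0 0 1; -0.55 -0.01 0 0 0 0 1; -0.55 0 0 0 0 0 1; -0.52 -0.01 0 0 0 0 1; 0 0 -0.9 0 0 0 1; 0 0 -0.9 0 0 0 1; 0 0 -0.9 0 0 0 1; 0 0 -0.9 0 0 0 1; 0.09 0.76 0 0 0 -0.02 1"

```text
time_s: 32.9
tcp_pos: [0.5052, 0.0625, 0.2337]
ee_rot: [[0.997, -0.078, 0.007], [-0.078, -0.997, 0.002], [0.007, -0.003, -1.0]]
wrist_force: [1.2, -0.8, -0.6]
gripper_width: 0.635
gripper_force: 30.0
```

Emit:
jog_arm --plan "0.09 0.76 0 0 0 -0.02 1; 0.08 0.76 0 0 0 -0.02 1; 0.08 0.76 0 0 0 -0.02 1; 0.08 0.76 0 0 0 -0.02 1; 0.08 0.76 0 0 0 -0.02 1; 0.08 0.76 0 0 0 -0.02 1; 0.07 0.76 0 0 0 -0.02 1; 0.07 0.76 0 0 0 -0.02 1; 0.07 0.76 0 0 0 -0.02 1; 0.08 0.76 0 0 0 -0.03 1"

```text
time_s: 33.9
tcp_pos: [0.5094, -0.1304, 0.23]
ee_rot: [[0.999, -0.051, -0.001], [-0.051, -0.999, 0.0], [-0.001, -0.0, -1.0]]
wrist_force: [-0.3, -0.1, -0.3]
gripper_width: 0.636
gripper_force: 30.0
```

Emit:
jog_arm --plan "0.09 0.73 0 0 0 -0.02 1; 0.09 0.73 0 0 0 -0.01 1; 0.09 0.73 0 0 0 -0.02 1; 0.09 0.73 0 0 0 -0.01 1; 0.09 0.73 0 0 0 -0.02 1; 0.08 0.73 0 0 0 -0.01 1; 0.08 0.73 0 0 0 -0.02 1; 0.08 0.73 0 0 0 -0.01 1; 0 0 0 0 0 0 1; 0 0 0 0 0 0 1"

```text
time_s: 34.9
tcp_pos: [0.5204, -0.2762, 0.2298]
ee_rot: [[0.999, -0.036, -0.001], [-0.036, -0.999, 0.001], [-0.001, -0.001, -1.0]]
wrist_force: [-0.3, 0.1, -1.5]
gripper_width: 0.635
gripper_force: 30.0
```

```bash
python3 - <<'E'
from plan import *
plan([(521,-275,200,-2,1,20),(521,-275,168,-2,1,12)])
E
```

```text
t 34.9 tcp [ 520.4 -276.2  229.8] psi -2.04 F [-0.3  0.1 -1.5] w 55.3
0.01 -0.02 0.6 0 0 0 1; 0.01 -0.03 0.59 0 0.01 -0.01 1; 0 0 0.43 0 0 0 1; 0 0 0.43 0 0 0 1; 0 0 0.42 0 0 0 1; 0 0 0 0 0 0 1; 0 0 0 0 0 0 1; 0 0 0 0 0 0 1; 0 0 0 0 0 0 1; 0 0 0 0 0 0 1
```

Emit:
jog_arm --plan "0.01 -0.02 0.6 0 0 0 1; 0.01 -0.03 0.6 0 0 0 1; 0 0 0.43 0 0 0 1; 0 0 0.43 0 0 0 1; 0 0 0.42 0 0 0 1; 0 0 0 0 0 0 1; 0 0 0 0 0 0 1; 0 0 0 0 0 0 1; 0 0 0 0 0 0 1; 0 0 0 0 0 0 1"

```text
time_s: 35.9
tcp_pos: [0.5217, -0.2754, 0.1687]
ee_rot: [[0.999, -0.035, 0.001], [-0.035, -0.999, -0.0], [0.001, 0.0, -1.0]]
wrist_force: [0.3, -0.3, -0.2]
gripper_width: 0.64
gripper_force: 30.0
```

```bash
cat > inhand.py <<'E'
from wr import *
def inhand(name,use=True):
    if use: im,d,K,E=cap('wrist',name)
    else: im=cv2.imread(f'pics/{name}.png')[:,:,::-1].copy(); _,_,K,E=load('wrist')
    s=r.sense(); p=np.array(s['tcp_pos'])*1000
    hs=cv2.cvtColor(im,cv2.COLOR_RGB2HSV).astype(int); g=(hs[:,:,0]>50)&(hs[:,:,0]<95)&(hs[:,:,1]>70)
    rows=[np.argmax(g[215:290,c])+215 for c in range(285,352)]
    A=np.polyfit(np.arange(285,352)-318,rows,1); v=np.median(rows)
    k=np.where(g[int(v)+4,230:400])[0]+230
    zb=p[2]-91.5 if use else 76.9
    L=wray(k.min()-.5,v+4,zb,K,E); Rr=wray(k.max()+.5,v+4,zb,K,E); C=wray(318,v-.5,zb,K,E)
    print('tcp',p.round(1),'edge row',v,'slope',A[0].round(3),'cols',k.min(),k.max(),'front edge x',C[0].round(1),'yaw-ish',(L-Rr)[:2].round(1),'y mid',((L+Rr)/2)[1].round(1))
E
python3 - <<'E'
from inhand import *
inhand('w6',False)
inhand('w7')
E
```

```text
tcp [ 521.7 -275.4  168.7] edge row 246.0 slope -0.008 cols 277 361 front edge x 489.6 yaw-ish [ 2.  56.5] y mid -276.7
tcp [ 521.7 -275.4  168.6] edge row 247.0 slope 0.001 cols 275 361 front edge x 520.7 yaw-ish [ 2.1 57.9] y mid -276.6
```

Emit:
jog_arm --plan "0 0.01 0.3 0 0 0 1; 0 0 0.3 0 0 0 1; 0 0 0.2 0 0 0 1; 0 0 0.15 0 0 0 1; 0 0 0.15 0 0 0 1; 0 0 0.15 0 0 0 1; 0 0 0.15 0 0 0 1; 0 0 0 0 0 0 1; 0 0 0 0 0 0 1; 0 0 0 0 0 0 1"

```text
time_s: 36.95
tcp_pos: [0.5217, -0.2756, 0.1335]
ee_rot: [[0.999, -0.035, 0.0], [-0.035, -0.999, -0.0], [0.0, 0.0, -1.0]]
wrist_force: [-0.4, 0.0, -0.6]
gripper_width: 0.635
gripper_force: 30.0
```

Emit:
jog_arm --plan "0 0 0.2 0 0 0 1; 0 0 0.2 0 0 0 1; 0 0 0.2 0 0 0 1; 0 0 0.2 0 0 0 1; 0 0 0.15 0 0 0 1; 0 0 0.1 0 0 0 1; 0 0 0.1 0 0 0 1; 0 0 0.06 0 0 0 1; 0 0 0 0 0 0 1; 0 0 0 0 0 0 1"

```text
time_s: 37.95
tcp_pos: [0.5216, -0.2756, 0.1031]
ee_rot: [[0.999, -0.035, 0.0], [-0.035, -0.999, -0.0], [0.0, 0.0, -1.0]]
wrist_force: [-0.2, -0.4, -1.2]
gripper_width: 0.64
gripper_force: 30.0
```

Emit:
jog_arm --plan "0 0 0.03 0 0 0 1; 0 0 0.03 0 0 0 1; 0 0 0 0 0 0 1; 0 0 0 0 0 0 -1; 0 0 0 0 0 0 -1; 0 0 0 0 0 0 -1; 0 0 0 0 0 0 -1; 0 0 0 0 0 0 -1; 0 0 -0.4 0 0 0 -1; 0 0 -0.8 0 0 0 -1"

```text
time_s: 38.95
tcp_pos: [0.5205, -0.2753, 0.1308]
ee_rot: [[0.999, -0.035, -0.004], [-0.035, -0.999, 0.001], [-0.004, -0.001, -1.0]]
wrist_force: [0.7, -0.1, 0.3]
gripper_width: 0.997
gripper_force: 0.0
```

Emit:
jog_arm --plan "0 0 -0.9 0 0 0 -1; 0 0 -0.9 0 0 0 -1; 0 0 -0.9 0 0 0 -1; 0 0 -0.9 0 0 0 -1; 0 0 -0.5 0 0 0 -1; 0 -0.5 0 0 0 0 -1; 0 -0.9 0 0 0 0 -1; 0 -0.9 0 0 0 0 -1; 0 -0.9 0 0 0 0 -1; 0 -0.9 0 0 0 0 -1"

```text
time_s: 39.95
tcp_pos: [0.5242, -0.1714, 0.2326]
ee_rot: [[0.999, -0.035, -0.003], [-0.035, -0.999, 0.001], [-0.003, -0.001, -1.0]]
wrist_force: [0.3, 0.5, -0.1]
gripper_width: 1.0
gripper_force: 0.0
```

```bash
python3 - <<'E'
from chk import *
boards()
plan([(525.5,232,220,-1.5,-1)])
E
```

```text
scene slot -48 183 x -45.4 y [-24.3  27.2] ztop 132.0
scene slot -16 370 x -12.0 y [-25.4  26.5] ztop 131.2
top slot -48 81 x -47.6 y [-24.2  27.5] ztop 133.5
t 40.0 tcp [ 524.3 -170.5  232.8] psi -1.82 F [ 0.4 -0.  -0.7] w 86.9
-0.03 -0.95 0.03 0 0 0 -1; -0.03 -0.95 0.03 0 0 0 -1; -0.03 -0.95 0.03 0 0 0 -1; -0.03 -0.95 0.03 0 0 0 -1; -0.03 -0.95 0.03 0 0 0 -1; -0.03 -0.95 0.03 0 0 0 -1; -0.03 -0.94 0.03 0 0 0 -1; -0.03 -0.95 0.03 0 0 0 -1; -0.03 -0.94 0.03 0 0 0 -1; -0.02 -0.95 0.03 0 0 -0.01 -1

-0.02 -0.94 0.03 0 0 0 -1; -0.02 -0.95 0.03 0 0 -0.01 -1; -0.02 -0.94 0.03 0 0 0 -1; -0.02 -0.95 0.03 0 0 -0.01 -1; -0.03 -0.94 0.04 0 0.01 0 -1; -0.02 -0.95 0.03 0 0 -0.01 -1; -0.02 -0.94 0.04 -0.01 0.01 0 -1; 0 0 0 0 0 0 -1; 0 0 0 0 0 0 -1; 0 0 0 0 0 0 -1
```

Board 2 is home. Next is the nearer board on stand B.

Emit:
jog_arm --plan "-0.03 -0.95 0.03 0 0 0 -1; -0.03 -0.95 0.03 0 0 0 -1; -0.03 -0.95 0.03 0 0 0 -1; -0.03 -0.95 0.03 0 0 0 -1; -0.03 -0.95 0.03 0 0 0 -1; -0.03 -0.95 0.03 0 0 0 -1; -0.03 -0.95 0.03 0 0 0 -1; -0.03 -0.95 0.03 0 0 0 -1; -0.03 -0.95 0.03 0 0 0 -1; -0.02 -0.95 0.03 0 0 0 -1"

```text
time_s: 41.05
tcp_pos: [0.5255, 0.0652, 0.2255]
ee_rot: [[0.999, -0.035, -0.002], [-0.035, -0.999, -0.001], [-0.002, 0.001, -1.0]]
wrist_force: [1.3, 0.6, 0.1]
gripper_width: 0.996
gripper_force: 0.0
```

Emit:
jog_arm --plan "-0.02 -0.94 0.03 0 0 0 -1; -0.02 -0.95 0.03 0 0 -0.01 -1; -0.02 -0.94 0.03 0 0 0 -1; -0.02 -0.95 0.03 0 0 -0.01 -1; -0.03 -0.94 0.04 0 0 0 -1; -0.02 -0.95 0.03 0 0 -0.01 -1; -0.02 -0.94 0.04 0 0 0 -1; 0 0 0 0 0 0 -1; 0 0 0 0 0 0 -1; 0 0 0 0 0 0 -1"

```text
time_s: 42.05
tcp_pos: [0.5276, 0.2289, 0.2203]
ee_rot: [[1.0, -0.031, -0.001], [-0.031, -1.0, -0.001], [-0.001, 0.001, -1.0]]
wrist_force: [0.2, 0.5, 0.3]
gripper_width: 1.002
gripper_force: 0.0
```

```bash
python3 - <<'E'
from wr import *
im,d,K,E=cap('wrist','w8')
hs=cv2.cvtColor(im,cv2.COLOR_RGB2HSV).astype(int); g=((hs[:,:,0]>50)&(hs[:,:,0]<95)&(hs[:,:,1]>70)).astype(np.uint8)
n,l,st,c=cv2.connectedComponentsWithStats(g)
for i in range(1,n):
    if st[i,4]>150: print(st[i],wray(st[i,0],st[i,1]+st[i,3]-3,150,K,E).round(1),wray(st[i,0]+st[i,2],st[i,1]+st[i,3]-3,150,K,E).round(1))
plan([(525,232,220,-1.3,-1),(525,232,122,-1.3,-1,20)])
E
```

```text
[  87  216  120   44 2269] [529.1 389.  150. ] [527.8 296.9 150. ]
[ 262  217   91   48 2607] [523.8 262.  150. ] [522.1 206.3 150. ]
t 42.1 tcp [527.7 228.8 220.5] psi -1.81 F [ 0.5 -0.7 -0.2] w 86.9
-0.11 -0.12 0.02 0 0 -0.06 -1; 0 0 0.78 0 0 0 -1; 0 0 0.79 0 0 0 -1; 0 0 0.78 0 0 0 -1; 0 0 0.79 0 0 0 -1; 0 -0.01 0.78 0 0 0 -1; 0 0 0 0 0 0 -1; 0 0 0 0 0 0 -1; 0 0 0 0 0 0 -1; 0 0 0 0 0 0 -1
```

Emit:
jog_arm --plan "-0.11 -0.14 0.02 0 0 -0.06 -1; 0 0 0.78 0 0 0 -1; 0 0 0.79 0 0 0 -1; 0 0 0.78 0 0 0 -1; 0 0 0.79 0 0 0 -1; 0 0 0.78 0 0 0 -1; 0 0 0 0 0 0 1; 0 0 0 0 0 0 1; 0 0 0 0 0 0 1; 0 0 0 0 0 0 1"

```text
time_s: 43.1
tcp_pos: [0.5258, 0.2337, 0.1236]
ee_rot: [[1.0, -0.022, 0.002], [-0.022, -1.0, 0.001], [0.002, -0.002, -1.0]]
wrist_force: [-0.5, 0.4, -0.6]
gripper_width: 0.721
gripper_force: 0.0
```

Emit:
jog_arm --plan "0 0 0 0 0 0 1; 0 0 0 0 0 0 1; 0 0 0 0 0 0 1; 0 0 0 0 0 0 1; 0 0 -0.1 0 0 0 1; 0 0 -0.2 0 0 0 1; 0 0 -0.2 0 0 0 1; 0 0 -0.2 0 0 0 1; 0 0 -0.06 0 0 0 1; 0 0 0 0 0 0 1"

```text
time_s: 44.1
tcp_pos: [0.5253, 0.2335, 0.1416]
ee_rot: [[1.0, -0.022, 0.0], [-0.022, -1.0, 0.0], [0.0, -0.0, -1.0]]
wrist_force: [0.4, 0.5, -1.1]
gripper_width: 0.634
gripper_force: 30.0
```

```bash
python3 - <<'E'
from plan import *
im,d,K,E=cap('scene'); P=cloud(d,K,E)*1000
hs=cv2.cvtColor(im,cv2.COLOR_RGB2HSV); g=(hs[:,:,0]>50)&(hs[:,:,0]<95)&(hs[:,:,1]>70)&(P[:,:,2]>40)&(abs(P[:,:,1]-232)<40)&(abs(P[:,:,0]-526)<20)
q=P[g]; print(len(q),np.percentile(q[:,2],[1,50,99]),q[:,0].mean(), np.polyfit(q[:,2],q[:,0],1))
plan([(461,234,140,-1.3,1,14),(465,220,235,-1.3,1,22),(500,-120,235,-2,1,22),(553,-275.5,210,-2,1,20),(553,-275.5,169,-2,1,14)])
E
```

```text
393 [ 49.5575718  122.17829693 170.44033041] 525.896697180941 [2.66857293e-03 5.25586343e+02]
t 44.1 tcp [525.1 233.4 141.3] psi -1.28 F [-0.9  0.3 -1.4] w 55.6
-0.51 0.01 0.01 0 0 0 1; -0.51 0.01 0.01 0 0 0 1; -0.52 0 0.01 0 0 0 1; -0.51 0.01 0.01 0 0 0 1; -0.52 0 0.01 0 0 0 1; 0.04 0.11 -0.76 0 0 0 1; 0.03 0.11 -0.76 0 0 0 1; 0.04 0.11 -0.76 0 0 0 1; 0.03 0.11 -0.76 0 0 0 1; 0.04 0.12 -0.76 0 0 0 1

0.11 0.85 0 0 0 0.01 1; 0.11 0.85 0 0 0 0.01 1; 0.11 0.85 0 0 0 0 1; 0.11 0.85 0 0 0 0.01 1; 0.11 0.85 0 0 0 0 1; 0.11 0.85 0 0 0 0.01 1; 0.11 0.85 0 0 0 0 1; 0.11 0.85 0 0 0 0.01 1; 0.11 0.84 0 0 0 0 1; 0.11 0.84 0 0 0 0.01 1

0.11 0.85 0 0 0 0 1; 0.11 0.84 0 0 0 0.01 1; 0.12 0.85 0 0 0 0 1; 0.11 0.84 0 0 0 0.01 1; 0.12 0.85 0 0 0 0 1; 0.11 0.84 0 0 0 0.01 1; 0.26 0.68 0.11 0 0 0 1; 0.26 0.68 0.11 0 0 0 1; 0.26 0.68 0.11 0 0 0 1; 0.26 0.68 0.11 0 0 0 1

0.26 0.68 0.11 0 0 0 1; 0.26 0.69 0.11 0 0 0 1; 0.26 0.68 0.11 0 0 0 1; 0.26 0.69 0.11 0 0 0 1; 0.26 0.68 0.12 0 0 0 1; 0 0 0.55 0 0 0 1; 0 0 0.54 0 0 0 1; 0 0 0.55 0 0 0 1; 0 0 0 0 0 0 1; 0 0 0 0 0 0 1
```

Emit:
jog_arm --plan "-0.4 0 0 0 0 0 1; -0.55 0 0 0 0 0 1; -0.55 0 0 0 0 0 1; -0.55 0 0 0 0 0 1; -0.52 0 0 0 0 0 1; 0.04 0.11 -0.76 0 0 0 1; 0.03 0.11 -0.76 0 0 0 1; 0.04 0.11 -0.76 0 0 0 1; 0.03 0.11 -0.76 0 0 0 1; 0.04 0.12 -0.76 0 0 0 1"

```text
time_s: 45.15
tcp_pos: [0.4643, 0.2206, 0.2371]
ee_rot: [[1.0, -0.022, 0.0], [-0.022, -1.0, 0.0], [0.0, -0.0, -1.0]]
wrist_force: [0.3, 0.4, -1.4]
gripper_width: 0.638
gripper_force: 30.0
```

Emit:
jog_arm --plan "0.11 0.85 0 0 0 0.01 1; 0.11 0.85 0 0 0 0.01 1; 0.11 0.85 0 0 0 0 1; 0.11 0.85 0 0 0 0.01 1; 0.11 0.85 0 0 0 0 1; 0.11 0.85 0 0 0 0.01 1; 0.11 0.85 0 0 0 0 1; 0.11 0.85 0 0 0 0.01 1; 0.11 0.84 0 0 0 0 1; 0.11 0.84 0 0 0 0.01 1"

```text
time_s: 46.15
tcp_pos: [0.4864, 0.0075, 0.2363]
ee_rot: [[1.0, -0.03, 0.0], [-0.03, -1.0, 0.0], [0.0, -0.0, -1.0]]
wrist_force: [-0.6, 0.6, -0.7]
gripper_width: 0.64
gripper_force: 30.0
```

Emit:
jog_arm --plan "0.11 0.85 0 0 0 0 1; 0.11 0.84 0 0 0 0.01 1; 0.12 0.85 0 0 0 0 1; 0.11 0.84 0 0 0 0.01 1; 0.12 0.85 0 0 0 0 1; 0.11 0.84 0 0 0 0.01 1; 0.26 0.68 0 0 0 0 1; 0.26 0.68 0 0 0 0 1; 0.26 0.68 0 0 0 0 1; 0.26 0.68 0 0 0 0 1"

```text
time_s: 47.15
tcp_pos: [0.5233, -0.1882, 0.2362]
ee_rot: [[0.999, -0.035, -0.0], [-0.035, -0.999, 0.0], [-0.0, -0.0, -1.0]]
wrist_force: [1.0, 0.7, -1.5]
gripper_width: 0.637
gripper_force: 30.0
```

Emit:
jog_arm --plan "0.26 0.68 0 0 0 0 1; 0.26 0.69 0 0 0 0 1; 0.26 0.68 0 0 0 0 1; 0.26 0.69 0 0 0 0 1; 0.26 0.68 0 0 0 0 1; 0 0 0 0 0 0 1; 0 0 0 0 0 0 1; 0 0 0 0 0 0 1; 0 0 0 0 0 0 1; 0 0 0 0 0 0 1"

```text
time_s: 48.15
tcp_pos: [0.553, -0.274, 0.2365]
ee_rot: [[0.999, -0.034, 0.0], [-0.034, -0.999, 0.0], [0.0, -0.0, -1.0]]
wrist_force: [-0.3, -0.7, -0.3]
gripper_width: 0.64
gripper_force: 30.0
```

```bash
python3 - <<'E'
from plan import *
plan([(553,-276,210,-2,1,20),(553,-276,168.5,-2,1,12)])
E
```

```text
t 48.1 tcp [ 553.  -274.   236.5] psi -1.95 F [-0.3 -0.7 -0.3] w 55.7
0 0.04 0.53 0 0 0 1; 0 0.04 0.53 0 0 0.01 1; 0 0 0.42 0 0 0 1; 0 0 0.41 0 0 0 1; 0 0 0.42 0 0 0 1; 0 0 0.41 0 0 0 1; 0 0 0 0 0 0 1; 0 0 0 0 0 0 1; 0 0 0 0 0 0 1; 0 0 0 0 0 0 1
```

Emit:
jog_arm --plan "0 0.04 0.53 0 0 0 1; 0 0.04 0.53 0 0 0 1; 0 0 0.42 0 0 0 1; 0 0 0.41 0 0 0 1; 0 0 0.42 0 0 0 1; 0 0 0.41 0 0 0 1; 0 0 0 0 0 0 1; 0 0 0 0 0 0 1; 0 0 0 0 0 0 1; 0 0 0 0 0 0 1"

```text
time_s: 49.15
tcp_pos: [0.5534, -0.2768, 0.169]
ee_rot: [[0.999, -0.035, 0.001], [-0.035, -0.999, -0.0], [0.001, 0.0, -1.0]]
wrist_force: [0.6, 1.2, 0.0]
gripper_width: 0.633
gripper_force: 30.0
```

```bash
python3 - <<'E'
from inhand import *
inhand('w9')
E
```

```text
tcp [ 553.3 -276.7  168.9] edge row 247.0 slope -0.023 cols 280 361 front edge x 552.5 yaw-ish [ 1.9 54.6] y mid -279.7
```

Emit:
jog_arm --plan "0 -0.02 0.3 0 0 0 1; 0 0 0.3 0 0 0 1; 0 0 0.2 0 0 0 1; 0 0 0.15 0 0 0 1; 0 0 0.15 0 0 0 1; 0 0 0.15 0 0 0 1; 0 0 0.15 0 0 0 1; 0 0 0 0 0 0 1; 0 0 0 0 0 0 1; 0 0 0 0 0 0 1"

```text
time_s: 50.2
tcp_pos: [0.5532, -0.2762, 0.1335]
ee_rot: [[0.999, -0.035, 0.001], [-0.035, -0.999, -0.0], [0.001, 0.0, -1.0]]
wrist_force: [-0.4, 1.0, -0.4]
gripper_width: 0.636
gripper_force: 30.0
```

Emit:
jog_arm --plan "0 0 0.2 0 0 0 1; 0 0 0.2 0 0 0 1; 0 0 0.2 0 0 0 1; 0 0 0.2 0 0 0 1; 0 0 0.15 0 0 0 1; 0 0 0.1 0 0 0 1; 0 0 0.05 0 0 0 1; 0 0 0.05 0 0 0 1; 0 0 0 0 0 0 1; 0 0 0 0 0 0 1"

```text
time_s: 51.2
tcp_pos: [0.5532, -0.2762, 0.1047]
ee_rot: [[0.999, -0.035, 0.0], [-0.035, -0.999, -0.0], [0.0, 0.0, -1.0]]
wrist_force: [-0.1, 0.6, -0.7]
gripper_width: 0.64
gripper_force: 30.0
```

Emit:
jog_arm --plan "0 0 0.03 0 0 0 1; 0 0 0.03 0 0 0 1; 0 0 0 0 0 0 1; 0 0 0 0 0 0 -1; 0 0 0 0 0 0 -1; 0 0 0 0 0 0 -1; 0 0 0 0 0 0 -1; 0 0 0 0 0 0 -1; 0 0 -0.4 0 0 0 -1; 0 0 -0.8 0 0 0 -1"

```text
time_s: 52.2
tcp_pos: [0.552, -0.2759, 0.1322]
ee_rot: [[0.999, -0.035, -0.004], [-0.035, -0.999, 0.001], [-0.004, -0.001, -1.0]]
wrist_force: [-0.7, -0.5, 0.8]
gripper_width: 0.996
gripper_force: 0.0
```

Emit:
jog_arm --plan "0 0 -0.9 0 0 0 -1; 0 0 -0.9 0 0 0 -1; 0 0 -0.9 0 0 0 -1; 0 0 -0.9 0 0 0 -1; 0 0 -0.5 0 0 0 -1; 0 -0.5 0 0 0 0 -1; 0 -0.9 0 0 0 0 -1; 0 -0.9 0 0 0 0 -1; 0 -0.9 0 0 0 0 -1; 0 -0.9 0 0 0 0 -1"

```text
time_s: 53.2
tcp_pos: [0.5557, -0.1719, 0.234]
ee_rot: [[0.999, -0.035, -0.003], [-0.035, -0.999, 0.001], [-0.003, -0.001, -1.0]]
wrist_force: [0.7, 0.8, 0.3]
gripper_width: 1.004
gripper_force: 0.0
```

```bash
python3 - <<'E'
from chk import *
boards()
plan([(531,357.5,222,-2.8,-1)])
E
```

```text
scene slot -48 177 x -45.6 y [-24.4  27. ] ztop 132.7
scene slot -16 212 x -12.6 y [-24.1  26.9] ztop 132.0
scene slot 16 374 x 19.1 y [-24.2  27.5] ztop 131.7
top slot -48 80 x -47.7 y [-23.   27.7] ztop 132.4
top slot -16 97 x -14.8 y [-24.5  27.6] ztop 132.8
t 53.3 tcp [ 556.  -170.8  234.3] psi -1.82 F [0.5 0.5 0.5] w 86.9
-0.07 -0.92 0.02 0 0 0.01 -1; -0.07 -0.92 0.02 0 0 0.01 -1; -0.08 -0.92 0.02 0 0 0 -1; -0.08 -0.92 0.02 0 0 0.01 -1; -0.08 -0.92 0.02 0 0 0 -1; -0.08 -0.92 0.02 0 0 0.01 -1; -0.08 -0.92 0.02 0 0 0 -1; -0.08 -0.92 0.02 0 0 0.01 -1; -0.08 -0.91 0.02 0 0 0 -1; -0.08 -0.91 0.02 0 0 0.01 -1

-0.08 -0.92 0.02 0 0 0 -1; -0.08 -0.91 0.02 0 0 0.01 -1; -0.08 -0.92 0.03 0 0 0 -1; -0.08 -0.91 0.02 0 0 0.01 -1; -0.08 -0.92 0.03 0 0 0 -1; -0.08 -0.91 0.02 0 0 0.01 -1; -0.08 -0.92 0.03 0 0 0 -1; -0.08 -0.91 0.02 0 0 0.01 -1; -0.09 -0.91 0.03 0 0 0 -1; -0.08 -0.92 0.02 0 0 0.01 -1

-0.09 -0.91 0.03 0 0.01 0 -1; -0.08 -0.92 0.02 0 0 0.01 -1; -0.09 -0.91 0.03 -0.01 0.01 0 -1; 0 0 0 0 0 0 -1; 0 0 0 0 0 0 -1; 0 0 0 0 0 0 -1; 0 0 0 0 0 0 -1; 0 0 0 0 0 0 -1; 0 0 0 0 0 0 -1; 0 0 0 0 0 0 -1
```

Three boards are home. Now the last one, on stand B's outer hook.

Emit:
jog_arm --plan "-0.07 -0.92 0.02 0 0 0.01 -1; -0.07 -0.92 0.02 0 0 0.01 -1; -0.08 -0.92 0.02 0 0 0 -1; -0.08 -0.92 0.02 0 0 0.01 -1; -0.08 -0.92 0.02 0 0 0 -1; -0.08 -0.92 0.02 0 0 0.01 -1; -0.08 -0.92 0.02 0 0 0 -1; -0.08 -0.92 0.02 0 0 0.01 -1; -0.08 -0.91 0.02 0 0 0 -1; -0.08 -0.91 0.02 0 0 0.01 -1"

```text
time_s: 54.3
tcp_pos: [0.5453, 0.0571, 0.2294]
ee_rot: [[0.999, -0.044, -0.002], [-0.044, -0.999, -0.0], [-0.002, 0.001, -1.0]]
wrist_force: [1.0, -0.3, -0.1]
gripper_width: 0.998
gripper_force: 0.0
```

Emit:
jog_arm --plan "-0.08 -0.92 0.02 0 0 0 -1; -0.08 -0.91 0.02 0 0 0.01 -1; -0.08 -0.92 0.03 0 0 0 -1; -0.08 -0.91 0.02 0 0 0.01 -1; -0.08 -0.92 0.03 0 0 0 -1; -0.08 -0.91 0.02 0 0 0.01 -1; -0.08 -0.92 0.03 0 0 0 -1; -0.08 -0.91 0.02 0 0 0.01 -1; -0.09 -0.91 0.03 0 0 0 -1; -0.08 -0.92 0.02 0 0 0.01 -1"

```text
time_s: 55.3
tcp_pos: [0.5357, 0.2863, 0.2233]
ee_rot: [[0.999, -0.051, -0.002], [-0.051, -0.999, -0.001], [-0.002, 0.001, -1.0]]
wrist_force: [1.1, 0.2, -0.5]
gripper_width: 1.004
gripper_force: 0.0
```

Emit:
jog_arm --plan "-0.09 -0.91 0.03 0 0 0 -1; -0.08 -0.92 0.02 0 0 0.01 -1; -0.09 -0.91 0.03 0 0 0 -1; 0 0 0 0 0 0 -1; 0 0 0 0 0 0 -1; 0 0 0 0 0 0 -1; 0 0 0 0 0 0 -1; 0 0 0 0 0 0 -1; 0 0 0 0 0 0 -1; 0 0 0 0 0 0 -1"

```text
time_s: 56.3
tcp_pos: [0.5334, 0.3543, 0.2227]
ee_rot: [[0.999, -0.052, 0.0], [-0.052, -0.999, 0.0], [0.0, -0.0, -1.0]]
wrist_force: [-0.2, 0.1, -0.2]
gripper_width: 1.004
gripper_force: 0.0
```

```bash
python3 - <<'E'
from plan import *
plan([(531,358,222,-2.8,-1),(531,358,122,-2.8,-1,20.5)])
im,d,K,E=cap('top'); P=cloud(d,K,E)*1000
k=(im.min(2)>75)&(P[:,:,2]>4)&(P[:,:,2]<16)&(abs(P[:,:,0]-373)<90)&(abs(P[:,:,1]-197)<80)
q=P[k]; print('cover',len(q),cv2.minAreaRect(q[:,:2].astype(np.float32)))
E
```

```text
t 56.3 tcp [533.4 354.3 222.7] psi -2.98 F [-0.2  0.1 -0.2] w 87.4
-0.11 -0.14 0.03 0 0 -0.02 -1; 0 0 0.8 0 0 0 -1; 0 0 0.8 0 0 0 -1; 0 0 0.8 0 0 0 -1; 0 0 0.8 0 0 0 -1; 0 0 0.8 0 0 0 -1; 0 0 0 0 0 0 -1; 0 0 0 0 0 0 -1; 0 0 0 0 0 0 -1; 0 0 0 0 0 0 -1

cover 1413 ((401.7941589355469, 166.14364624023438), (95.16529083251953, 129.00643920898438), 79.80888366699219)
```

The cover has been knocked aside to (402,166), so I'll put it back after this board.

Emit:
jog_arm --plan "-0.11 -0.15 0.03 0 0 -0.02 -1; 0 0 0.8 0 0 0 -1; 0 0 0.8 0 0 0 -1; 0 0 0.8 0 0 0 -1; 0 0 0.8 0 0 0 -1; 0 0 0.8 0 0 0 -1; 0 0 0 0 0 0 1; 0 0 0 0 0 0 1; 0 0 0 0 0 0 1; 0 0 0 0 0 0 1"

```text
time_s: 57.35
tcp_pos: [0.5313, 0.3591, 0.1232]
ee_rot: [[0.999, -0.049, 0.002], [-0.049, -0.999, 0.002], [0.002, -0.002, -1.0]]
wrist_force: [-0.2, -0.8, -1.1]
gripper_width: 0.72
gripper_force: 0.0
```

Emit:
jog_arm --plan "0 0 0 0 0 0 1; 0 0 0 0 0 0 1; 0 0 0 0 0 0 1; 0 0 0 0 0 0 1; 0 0 -0.1 0 0 0 1; 0 0 -0.2 0 0 0 1; 0 0 -0.2 0 0 0 1; 0 0 -0.2 0 0 0 1; 0 0 -0.06 0 0 0 1; 0 0 0 0 0 0 1"

```text
time_s: 58.35
tcp_pos: [0.5309, 0.3585, 0.1411]
ee_rot: [[0.999, -0.049, 0.0], [-0.049, -0.999, 0.001], [0.0, -0.001, -1.0]]
wrist_force: [0.5, 0.8, -1.2]
gripper_width: 0.64
gripper_force: 30.0
```

```bash
python3 - <<'E'
from plan import *
im,d,K,E=cap('scene'); P=cloud(d,K,E)*1000
hs=cv2.cvtColor(im,cv2.COLOR_RGB2HSV); g=(hs[:,:,0]>50)&(hs[:,:,0]<95)&(hs[:,:,1]>70)&(P[:,:,2]>40)&(abs(P[:,:,1]-358)<40)&(abs(P[:,:,0]-531)<20)
q=P[g]; print(len(q),np.percentile(q[:,2],[1,50,99]),q[:,0].mean(), np.polyfit(q[:,2],q[:,0],1))
plan([(467,361,140,-2.8,1,14),(467,350,235,-2.8,1,22),(500,-120,238,-2,1,23),(585,-277,238,-2,1,23)])
E
```

```text
366 [ 51.2285742  120.73626912 169.77073757] 532.2122113073611 [3.89094195e-03 5.31764430e+02]
t 58.4 tcp [530.8 358.4 140.8] psi -2.81 F [-0.2  0.4 -1.5] w 55.6
-0.51 0 0.01 0 0 0 1; -0.51 0.01 0.01 0 0 0 1; -0.51 0 0 0 0 0 1; -0.51 0.01 0.01 0 0 0 1; -0.51 0 0 0 0 0 1; 0 0.09 -0.76 0 0 0 1; 0 0.09 -0.76 0 0 0 1; 0.01 0.09 -0.76 0 0 0 1; 0 0.09 -0.76 0 0 0 1; 0.01 0.08 -0.76 0 0 0 1

0.11 0.89 -0.01 0 0 0 1; 0.11 0.89 -0.01 0 0 -0.01 1; 0.1 0.89 -0.01 0 0 0 1; 0.11 0.89 -0.01 0 0 -0.01 1; 0.1 0.89 0 0 0 0 1; 0.1 0.89 -0.01 0 0 -0.01 1; 0.1 0.89 0 0 0 0 1; 0.1 0.89 -0.01 0 0 -0.01 1; 0.1 0.89 0 0 0 0 1; 0.1 0.89 -0.01 0 0 -0.01 1

0.1 0.89 0 0 0 0 1; 0.1 0.89 -0.01 0 0 -0.01 1; 0.1 0.89 0 0 0 0 1; 0.1 0.89 -0.01 0 0 -0.01 1; 0.1 0.9 0 0 0 0 1; 0.1 0.89 -0.01 0 0 -0.01 1; 0.1 0.9 0 0 0 0 1; 0.1 0.89 -0.01 0 0 -0.01 1; 0.09 0.9 0 0 0 0 1; 0.1 0.89 -0.01 0 0 -0.01 1

0.09 0.9 0 0 0 0 1; 0.45 0.77 0 0 0 0 1; 0.45 0.77 0 0 0 0 1; 0.45 0.77 0 0 0 0 1; 0.45 0.77 0 0 0 0 1; 0.46 0.77 0 0 0 0 1; 0.45 0.77 0 0 0 0 1; 0.46 0.77 0 0 0 0 1; 0.45 0.77 0 0 0 0 1; 0 0 0 0 0 0 1
```

Emit:
jog_arm --plan "-0.4 0 0 0 0 0 1; -0.55 0 0 0 0 0 1; -0.55 0 0 0 0 0 1; -0.55 0 0 0 0 0 1; -0.52 0 0 0 0 0 1; 0 0.09 -0.76 0 0 0 1; 0 0.09 -0.76 0 0 0 1; 0.01 0.09 -0.76 0 0 0 1; 0 0.09 -0.76 0 0 0 1; 0.01 0.08 -0.76 0 0 0 1"

```text
time_s: 59.4
tcp_pos: [0.4656, 0.3505, 0.2367]
ee_rot: [[0.999, -0.048, 0.0], [-0.048, -0.999, 0.0], [0.0, -0.0, -1.0]]
wrist_force: [-0.3, 0.2, -0.2]
gripper_width: 0.643
gripper_force: 30.0
```

Emit:
jog_arm --plan "0.11 0.89 -0.01 0 0 0 1; 0.11 0.89 -0.01 0 0 -0.01 1; 0.1 0.89 -0.01 0 0 0 1; 0.11 0.89 -0.01 0 0 -0.01 1; 0.1 0.89 0 0 0 0 1; 0.1 0.89 -0.01 0 0 -0.01 1; 0.1 0.89 0 0 0 0 1; 0.1 0.89 -0.01 0 0 -0.01 1; 0.1 0.89 0 0 0 0 1; 0.1 0.89 -0.01 0 0 -0.01 1"

```text
time_s: 60.4
tcp_pos: [0.4809, 0.1243, 0.2365]
ee_rot: [[0.999, -0.043, -0.002], [-0.043, -0.999, -0.001], [-0.002, 0.001, -1.0]]
wrist_force: [-0.1, 0.3, -1.1]
gripper_width: 0.638
gripper_force: 30.0
```

Emit:
jog_arm --plan "0.1 0.89 0 0 0 0 1; 0.1 0.89 -0.01 0 0 -0.01 1; 0.1 0.89 0 0 0 0 1; 0.1 0.89 -0.01 0 0 -0.01 1; 0.1 0.9 0 0 0 0 1; 0.1 0.89 -0.01 0 0 -0.01 1; 0.1 0.9 0 0 0 0 1; 0.1 0.89 -0.01 0 0 -0.01 1; 0.09 0.9 0 0 0 0 1; 0.1 0.89 -0.01 0 0 -0.01 1"

```text
time_s: 61.4
tcp_pos: [0.4963, -0.0991, 0.2377]
ee_rot: [[0.999, -0.036, -0.002], [-0.036, -0.999, -0.0], [-0.002, 0.0, -1.0]]
wrist_force: [0.9, -0.5, -0.4]
gripper_width: 0.633
gripper_force: 30.0
```

Emit:
jog_arm --plan "0.09 0.9 0 0 0 0 1; 0.45 0.77 0 0 0 0 1; 0.45 0.77 0 0 0 0 1; 0.45 0.77 0 0 0 0 1; 0.45 0.77 0 0 0 0 1; 0.46 0.77 0 0 0 0 1; 0.45 0.77 0 0 0 0 1; 0.46 0.77 0 0 0 0 1; 0.45 0.77 0 0 0 0 1; 0 0 0 0 0 0 1"

```text
time_s: 62.4
tcp_pos: [0.5835, -0.2795, 0.2367]
ee_rot: [[0.999, -0.038, -0.003], [-0.038, -0.999, 0.0], [-0.003, -0.0, -1.0]]
wrist_force: [-0.7, -0.2, -1.6]
gripper_width: 0.634
gripper_force: 30.0
```

Emit:
jog_arm --plan "0 0 0 0 0 0 1; 0 0 0 0 0 0 1; 0 0 0 0 0 0 1; 0 0 0 0 0 0 1; 0 0 0 0 0 0 1; 0 0 0 0 0 0 1; 0 0 0 0 0 0 1; 0 0 0 0 0 0 1; 0 0 0 0 0 0 1; 0 0 0 0 0 0 1"

```text
time_s: 63.4
tcp_pos: [0.5846, -0.2765, 0.2387]
ee_rot: [[0.999, -0.035, -0.0], [-0.035, -0.999, 0.0], [-0.0, -0.0, -1.0]]
wrist_force: [-0.8, -0.5, -0.8]
gripper_width: 0.636
gripper_force: 30.0
```

```bash
python3 - <<'E'
from plan import *
plan([(585,-277.2,215,-2,1,20),(585,-277.2,169,-2,1,12)])
E
```

```text
t 63.4 tcp [ 584.6 -276.5  238.7] psi -2.0 F [-0.8 -0.5 -0.8] w 55.3
0.01 0.01 0.47 0 0 0 1; 0.01 0.02 0.48 0 0 0 1; 0 0 0.46 0 0 0 1; 0 0 0.46 0 0 0 1; 0 0 0.46 0 0 0 1; 0 0 0.46 0 0 0 1; 0 0 0 0 0 0 1; 0 0 0 0 0 0 1; 0 0 0 0 0 0 1; 0 0 0 0 0 0 1
```

Emit:
jog_arm --plan "0.01 0.01 0.47 0 0 0 1; 0.01 0.02 0.48 0 0 0 1; 0 0 0.46 0 0 0 1; 0 0 0.46 0 0 0 1; 0 0 0.46 0 0 0 1; 0 0 0.46 0 0 0 1; 0 0 0 0 0 0 1; 0 0 0 0 0 0 1; 0 0 0 0 0 0 1; 0 0 0 0 0 0 1"

```text
time_s: 64.4
tcp_pos: [0.5855, -0.2774, 0.1698]
ee_rot: [[0.999, -0.035, 0.002], [-0.035, -0.999, -0.0], [0.002, 0.0, -1.0]]
wrist_force: [-0.3, -0.6, 0.5]
gripper_width: 0.644
gripper_force: 30.0
```

```bash
python3 - <<'E'
from inhand import *
inhand('w10')
E
```

```text
tcp [ 585.4 -277.4  169.8] edge row 245.0 slope 0.01 cols 275 361 front edge x 586.0 yaw-ish [ 2.  57.8] y mid -278.7
```

Emit:
jog_arm --plan "-0.03 0 0.3 0 0 0 1; -0.03 0 0.3 0 0 0 1; 0 0 0.2 0 0 0 1; 0 0 0.15 0 0 0 1; 0 0 0.15 0 0 0 1; 0 0 0.15 0 0 0 1; 0 0 0.15 0 0 0 1; 0 0 0 0 0 0 1; 0 0 0 0 0 0 1; 0 0 0 0 0 0 1"

```text
time_s: 65.45
tcp_pos: [0.5837, -0.2773, 0.1342]
ee_rot: [[0.999, -0.035, 0.0], [-0.035, -0.999, -0.0], [0.0, 0.0, -1.0]]
wrist_force: [0.3, -0.2, -0.7]
gripper_width: 0.635
gripper_force: 30.0
```

Emit:
jog_arm --plan "0 0 0.2 0 0 0 1; 0 0 0.2 0 0 0 1; 0 0 0.2 0 0 0 1; 0 0 0.2 0 0 0 1; 0 0 0.15 0 0 0 1; 0 0 0.1 0 0 0 1; 0 0 0.06 0 0 0 1; 0 0 0.06 0 0 0 1; 0 0 0 0 0 0 1; 0 0 0 0 0 0 1"

```text
time_s: 66.45
tcp_pos: [0.5836, -0.2772, 0.1047]
ee_rot: [[0.999, -0.035, 0.0], [-0.035, -0.999, 0.0], [0.0, -0.0, -1.0]]
wrist_force: [1.1, 0.2, -0.6]
gripper_width: 0.639
gripper_force: 30.0
```

Emit:
jog_arm --plan "0 0 0.03 0 0 0 1; 0 0 0.03 0 0 0 1; 0 0 0 0 0 0 1; 0 0 0 0 0 0 -1; 0 0 0 0 0 0 -1; 0 0 0 0 0 0 -1; 0 0 0 0 0 0 -1; 0 0 0 0 0 0 -1; 0 0 -0.4 0 0 0 -1; 0 0 -0.8 0 0 0 -1"

```text
time_s: 67.45
tcp_pos: [0.5826, -0.277, 0.1324]
ee_rot: [[0.999, -0.035, -0.004], [-0.035, -0.999, 0.001], [-0.004, -0.001, -1.0]]
wrist_force: [-0.2, -0.4, 0.2]
gripper_width: 0.992
gripper_force: 0.0
```

Emit:
jog_arm --plan "0 0 -0.9 0 0 0 -1; 0 0 -0.9 0 0 0 -1; 0 0 -0.9 0 0 0 -1; 0 0 -0.9 0 0 0 -1; 0 0 -0.5 0 0 0 -1; 0 -0.5 0 0 0 0 -1; 0 -0.9 0 0 0 0 -1; 0 -0.9 0 0 0 0 -1; 0 -0.9 0 0 0 0 -1; 0 -0.9 0 0 0 0 -1"

```text
time_s: 68.45
tcp_pos: [0.5863, -0.173, 0.2342]
ee_rot: [[0.999, -0.035, -0.003], [-0.035, -0.999, 0.001], [-0.003, -0.001, -1.0]]
wrist_force: [0.7, 0.5, 0.3]
gripper_width: 1.005
gripper_force: 0.0
```

```bash
python3 - <<'E'
from chk import *
boards()
im,d,K,E=cap('scene','s11'); 
for n in('scene','top'):
    im,d,K,E=load(n); P=cloud(d,K,E)*1000
    R0=(abs(P[:,:,0]-385)<100)&(abs(P[:,:,1]-180)<90)
    q=P[R0&(im.min(2)>75)&(P[:,:,2]>4)&(P[:,:,2]<18)]; print(n,'cover',len(q),cv2.minAreaRect(q[:,:2].astype(np.float32)),np.percentile(q[:,2],[5,50,95]).round(1))
    q=P[R0&(im.max(2)<75)&(P[:,:,2]>36)&(P[:,:,2]<48)]; print(n,'block',len(q),cv2.minAreaRect(q[:,:2].astype(np.float32)) if len(q) else '',q[:,2].mean())
plan([(400,167,160,-10.3,-1)])
E
```

```text
scene slot -48 178 x -45.4 y [-24.   27.3] ztop 131.2
scene slot -16 202 x -12.8 y [-24.3  26.8] ztop 132.0
scene slot 16 217 x 18.5 y [-24.4  27.3] ztop 132.1
scene slot 48 375 x 50.2 y [-24.9  26.8] ztop 132.1
top slot -48 80 x -47.6 y [-24.4  27.4] ztop 132.0
top slot -16 96 x -14.7 y [-24.3  26.8] ztop 133.2
top slot 16 102 x 16.4 y [-23.  27.] ztop 132.4
scene cover 874 ((400.4939880371094, 167.1479034423828), (95.9777603149414, 138.73023986816406), 80.94761657714844) [ 5.3  9.  13. ]
scene block 50 ((402.44061279296875, 164.77328491210938), (17.266780853271484, 33.87024688720703), 75.57770538330078) 41.16416032336136
top cover 531 ((401.94793701171875, 167.54747009277344), (91.58876037597656, 128.3187713623047), 79.93559265136719) [ 4.4  7.6 12.1]
top block 82 ((401.1059265136719, 164.04611206054688), (19.410226821899414, 27.060901641845703), 80.06542205810547) 40.25742710291934
t 68.6 tcp [ 586.6 -173.   234.6] psi -1.86 F [ 0.3  0.2 -0.1] w 86.9
-0.46 -0.79 0.18 0 0 0.06 -1; -0.47 -0.78 0.18 0 0 0.06 -1; -0.48 -0.78 0.18 0 0 0.06 -1; -0.48 -0.77 0.18 0 0 0.06 -1; -0.49 -0.77 0.18 0 0 0.06 -1; -0.5 -0.76 0.18 0 0 0.06 -1; -0.5 -0.76 0.18 0 0 0.06 -1; -0.51 -0.76 0.17 0 0 0.06 -1; -0.52 -0.75 0.18 0 0 0.06 -1; -0.52 -0.75 0.17 0 0 0.06 -1

-0.53 -0.74 0.18 0 0 0.06 -1; -0.54 -0.74 0.17 0 0 0.07 -1; -0.54 -0.73 0.18 0 0 0.06 -1; -0.55 -0.73 0.17 0 0 0.07 -1; -0.56 -0.72 0.18 0 0.01 0.06 -1; -0.56 -0.72 0.17 0 0 0.07 -1; -0.57 -0.72 0.18 0 0.01 0.06 -1; 0 0 0 0 0 0 -1; 0 0 0 0 0 0 -1; 0 0 0 0 0 0 -1
```

View pics/s11.png

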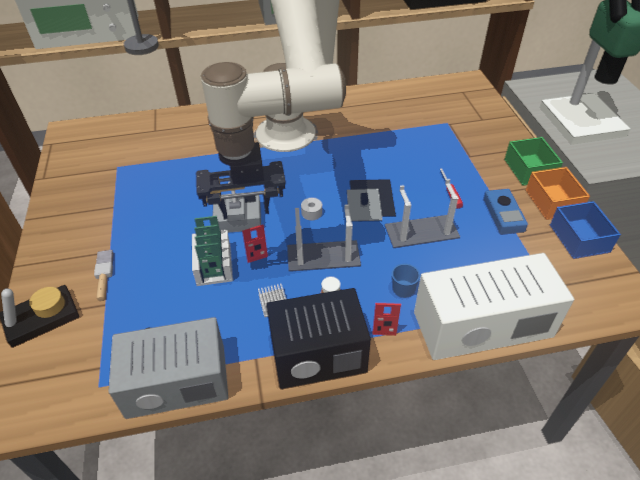

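The view shows all four boards in the rack at (210,250) and the cover shifted towards the reel at (364,202). I'll fetch the cover.

Emit:
jog_arm --plan "-0.46 -0.79 0.1 0 0 0.06 -1; -0.47 -0.78 0.1 0 0 0.06 -1; -0.48 -0.78 0.1 0 0 0.06 -1; -0.48 -0.77 0.1 0 0 0.06 -1; -0.49 -0.77 0.1 0 0 0.06 -1; -0.5 -0.76 0.1 0 0 0.06 -1; -0.5 -0.76 0.1 0 0 0.06 -1; -0.51 -0.76 0.15 0 0 0.06 -1; -0.52 -0.75 0.15 0 0 0.06 -1; -0.52 -0.75 0.17 0 0 0.06 -1"

```text
time_s: 69.6
tcp_pos: [0.4773, 0.0257, 0.2058]
ee_rot: [[0.993, -0.12, -0.001], [-0.12, -0.993, -0.0], [-0.001, 0.0, -1.0]]
wrist_force: [-0.6, 0.0, 0.9]
gripper_width: 1.001
gripper_force: 0.0
```

Emit:
jog_arm --plan "-0.53 -0.74 0.2 0 0 0.06 -1; -0.54 -0.74 0.2 0 0 0.07 -1; -0.54 -0.73 0.25 0 0 0.06 -1; -0.55 -0.73 0.25 0 0 0.07 -1; -0.56 -0.72 0.3 0 0 0.06 -1; -0.56 -0.72 0.3 0 0 0.07 -1; -0.57 -0.72 0.3 0 0 0.06 -1; 0 0 0 0 0 0 -1; 0 0 0 0 0 0 -1; 0 0 0 0 0 0 -1"

```text
time_s: 70.6
tcp_pos: [0.4017, 0.165, 0.1616]
ee_rot: [[0.983, -0.181, 0.0], [-0.181, -0.983, -0.0], [0.0, 0.0, -1.0]]
wrist_force: [-0.3, 0.6, 0.8]
gripper_width: 0.999
gripper_force: 0.0
```

```bash
python3 - <<'E'
from plan import *
plan([(401,165.5,120,-10.3,-1,20),(401,165.5,31.5,-10.3,-1,20),(None,12,0,0,1)])
E
```

```text
t 70.6 tcp [401.7 165.  161.6] psi -10.44 F [-0.3  0.6  0.8] w 86.9
-0.01 0 0.55 0 0 -0.01 -1; -0.01 -0.01 0.56 0 0 0 -1; -0.01 0 0.55 0 0 -0.01 -1; 0 0 0.71 0 0 0 -1; 0 0 0.71 0 0 0 -1; 0 0 0.71 0 0 0 -1; 0 0 0.71 0 0 0 -1; 0 0 0.7 0 0 0 -1; 0 0 0 0 0 0 1; 0 0 0 0 0 0 1

0 0 0 0 0 0 1; 0 0 0 0 0 0 1; 0 0 0 0 0 0 1; 0 0 0 0 0 0 1; 0 0 0 0 0 0 1; 0 0 0 0 0 0 1; 0 0 0 0 0 0 1; 0 0 0 0 0 0 1; 0 0 0 0 0 0 1; 0 0 0 0 0 0 1
```

Emit:
jog_arm --plan "-0.01 0 0.55 0 0 0 -1; -0.01 -0.01 0.55 0 0 0 -1; -0.01 0 0.55 0 0 0 -1; 0 0 0.71 0 0 0 -1; 0 0 0.71 0 0 0 -1; 0 0 0.71 0 0 0 -1; 0 0 0.71 0 0 0 -1; 0 0 0.7 0 0 0 -1; 0 0 0 0 0 0 1; 0 0 0 0 0 0 1"

```text
time_s: 71.6
tcp_pos: [0.4012, 0.1656, 0.032]
ee_rot: [[0.983, -0.181, 0.0], [-0.181, -0.983, -0.0], [0.0, 0.0, -1.0]]
wrist_force: [0.3, 0.0, 1.0]
gripper_width: 0.895
gripper_force: 0.0
```

Emit:
jog_arm --plan "0 0 0 0 0 0 1; 0 0 0 0 0 0 1; 0 0 0 0 0 0 1; 0 0 0 0 0 0 1; 0 0 0 0 0 0 1; 0 0 0 0 0 0 1; 0 0 0 0 0 0 1; 0 0 0 0 0 0 1; 0 0 0 0 0 0 1; 0 0 0 0 0 0 1"

```text
time_s: 72.6
tcp_pos: [0.4008, 0.1661, 0.0318]
ee_rot: [[0.984, -0.18, 0.0], [-0.18, -0.984, 0.0], [0.0, -0.0, -1.0]]
wrist_force: [-0.0, 0.5, -1.0]
gripper_width: 0.223
gripper_force: 30.0
```

```bash
python3 - <<'E'
from plan import *
plan([(400,166,62,-10.4,1,15),(373,196,62,-10.5,1,12)])
E
```

```text
t 72.6 tcp [400.8 166.1  31.8] psi -10.39 F [-0.   0.5 -1. ] w 19.4
-0.01 0 -0.4 0 0 0 1; -0.01 0.01 -0.4 0 0 0 1; -0.01 0 -0.41 0 0 0 1; -0.32 -0.25 0 0 0 0 1; -0.32 -0.24 0 0 0 0 1; -0.32 -0.25 0 0 0 0.01 1; -0.32 -0.24 0 0 0 0 1; 0 0 0 0 0 0 1; 0 0 0 0 0 0 1; 0 0 0 0 0 0 1
```

Emit:
jog_arm --plan "0 0 -0.4 0 0 0 1; 0 0 -0.4 0 0 0 1; -0.32 -0.25 0 0 0 0 1; -0.32 -0.25 0 0 0 0 1; -0.32 -0.25 0 0 0 0 1; -0.32 -0.25 0 0 0 0 1; 0 0 0 0 0 0 1; 0 0 0.4 0 0 0 1; 0 0 0.3 0 0 0 1; 0 0 0.11 0 0 0 1"

```text
time_s: 73.6
tcp_pos: [0.3733, 0.1958, 0.0316]
ee_rot: [[0.984, -0.18, -0.002], [-0.18, -0.984, -0.003], [-0.002, 0.003, -1.0]]
wrist_force: [-14.6, -0.7, 41.5]
gripper_width: 0.229
gripper_force: 30.0
```

Emit:
jog_arm --plan "0 0 0 0 0 0 1; 0 0 0 0 0 0 1; 0 0 0 0 0 0 -1; 0 0 0 0 0 0 -1; 0 0 0 0 0 0 -1; 0 0 0 0 0 0 -1; 0 0 0 0 0 0 -1; 0 0 0 0 0 0 -1; 0 0 0 0 0 0 -1; 0 0 0 0 0 0 -1"

```text
time_s: 74.6
tcp_pos: [0.3737, 0.1963, 0.0315]
ee_rot: [[0.984, -0.18, 0.0], [-0.18, -0.984, 0.0], [0.0, -0.0, -1.0]]
wrist_force: [0.7, -0.1, -0.7]
gripper_width: 0.869
gripper_force: 0.0
```

Emit:
jog_arm --plan "0 0 -0.4 0 0 0 1; 0 0 -0.8 0 0 0 1; 0 0 -0.9 0 0 0 1; 0 0 -0.9 0 0 0 1; 0 0 -0.9 0 0 0 1; 0 0 -0.9 0 0 0 1; 0 0 -0.9 0 0 0 1; 0 0 -0.9 0 0 0 1; 0 0 0 0 0 0 1; 0 0 0 0 0 0 1"

```text
time_s: 75.6
tcp_pos: [0.3734, 0.1962, 0.1965]
ee_rot: [[0.984, -0.181, 0.0], [-0.181, -0.984, 0.001], [-0.0, -0.001, -1.0]]
wrist_force: [-1.0, 0.3, 0.0]
gripper_width: 0.132
gripper_force: 0.0
```

```bash
python3 - <<'E'
from plan import *
for n in('scene','top'):
    im,d,K,E=cap(n); P=cloud(d,K,E)*1000
    R0=(abs(P[:,:,0]-385)<100)&(abs(P[:,:,1]-180)<90)
    q=P[R0&(im.min(2)>75)&(P[:,:,2]>4)&(P[:,:,2]<18)]; print(n,'cover',len(q),cv2.minAreaRect(q[:,:2].astype(np.float32)),np.percentile(q[:,2],[5,50,95]).round(1))
    k=(P[:,:,2]>90)&(P[:,:,2]<150)&(abs(P[:,:,0]-395)<50)&(abs(P[:,:,1]+200)<30); q=P[k]
    for lo in range(90,145,10):
        w=q[(q[:,2]>=lo)&(q[:,2]<lo+10)]
        if len(w)>4: print(' lever',lo,len(w),w.mean(0).round(1),w.min(0).round(0),w.max(0).round(0))
plan([(365,-60,210,-5,1),(338,-195,200,-5.3,1)])
E
```

```text
scene cover 728 ((378.0101623535156, 179.5601348876953), (124.80722045898438, 163.1011505126953), 76.84994506835938) [ 5.1  9.1 13.2]
 lever 90 22 [ 393.2 -200.2   95.1] [ 384. -211.   91.] [ 402. -195.   99.]
 lever 100 8 [ 385.9 -199.6  104.3] [ 383. -204.  101.] [ 389. -196.  110.]
 lever 110 17 [ 384.4 -199.3  114. ] [ 375. -205.  110.] [ 391. -195.  119.]
 lever 120 28 [ 381.1 -198.2  126.1] [ 372. -211.  121.] [ 389. -187.  130.]
 lever 130 43 [ 377.8 -198.6  135.5] [ 364. -211.  130.] [ 389. -189.  140.]
top cover 524 ((396.7272644042969, 190.29029846191406), (94.52928161621094, 85.18335723876953), 79.51976013183594) [ 4.5  7.7 11.8]
 lever 90 9 [ 392.9 -200.6   94.7] [ 390. -204.   91.] [ 397. -197.   97.]
 lever 100 7 [ 388.2 -198.7  104. ] [ 386. -203.  101.] [ 390. -195.  108.]
 lever 120 23 [ 374.2 -195.3  127.5] [ 361. -211.  121.] [ 386. -186.  130.]
 lever 130 74 [ 374.1 -198.1  134.3] [ 363. -208.  130.] [ 384. -187.  140.]
t 75.7 tcp [373.1 195.7 195.5] psi -10.42 F [-0.3  0.1 -0.8] w 5.0
0.14 0.92 -0.05 0 0 -0.06 1; 0.13 0.92 -0.05 0 0 -0.06 1; 0.12 0.92 -0.05 0 0 -0.06 1; 0.12 0.92 -0.05 0 0 -0.06 1; 0.11 0.93 -0.05 0 0 -0.06 1; 0.1 0.93 -0.05 0 0 -0.06 1; 0.09 0.92 -0.05 0 0 -0.06 1; 0.09 0.93 -0.05 0 0 -0.06 1; 0.08 0.93 -0.06 0 0 -0.07 1; 0.07 0.93 -0.05 0.01 0.01 -0.06 1

0.05 0.92 -0.06 0 0 -0.07 1; -0.1 0.91 0.07 0 0 0.01 1; -0.1 0.91 0.07 0 0 0.01 1; -0.1 0.91 0.07 0 0 0.01 1; -0.1 0.92 0.06 0 0 0 1; -0.09 0.91 0.07 0 0 0.01 1; -0.1 0.92 0.06 0 0 0 1; 0 0 0 0 0 0 1; 0 0 0 0 0 0 1; 0 0 0 0 0 0 1
```

Emit:
jog_arm --plan "0.14 0.92 -0.05 0 0 -0.06 1; 0.13 0.92 -0.05 0 0 -0.06 1; 0.12 0.92 -0.05 0 0 -0.06 1; 0.12 0.92 -0.05 0 0 -0.06 1; 0.11 0.93 -0.05 0 0 -0.06 1; 0.1 0.93 -0.05 0 0 -0.06 1; 0.09 0.92 -0.05 0 0 -0.06 1; 0.09 0.93 -0.05 0 0 -0.06 1; 0.08 0.93 -0.06 0 0 -0.07 1; 0.07 0.93 -0.05 0 0 -0.06 1"

```text
time_s: 76.7
tcp_pos: [0.3658, -0.0375, 0.2082]
ee_rot: [[0.995, -0.096, -0.002], [-0.096, -0.995, -0.001], [-0.002, 0.001, -1.0]]
wrist_force: [0.3, 1.1, 0.7]
gripper_width: 0.008
gripper_force: 0.0
```

Emit:
jog_arm --plan "0.05 0.92 -0.06 0 0 -0.07 1; -0.1 0.91 0.07 0 0 0.01 1; -0.1 0.91 0.07 0 0 0.01 1; -0.1 0.91 0.07 0 0 0.01 1; -0.1 0.92 0.06 0 0 0 1; -0.09 0.91 0.07 0 0 0.01 1; -0.1 0.92 0.06 0 0 0 1; 0 0 0 0 0 0 1; 0 0 0 0 0 0 1; 0 0 0 0 0 0 1"

```text
time_s: 77.7
tcp_pos: [0.3385, -0.1941, 0.2003]
ee_rot: [[0.996, -0.092, -0.001], [-0.092, -0.996, 0.0], [-0.001, -0.0, -1.0]]
wrist_force: [-0.3, 0.5, 0.9]
gripper_width: 0.004
gripper_force: 0.0
```

```bash
python3 - <<'E'
from plan import *
plan([(338,-195,200,-5.3,1),(338,-195,129,-5.3,1,18),(407,-201.4,129,-5.3,1,6)])
im,d,K,E=cap('scene','s12'); P=cloud(d,K,E)*1000
R0=(abs(P[:,:,0]-385)<100)&(abs(P[:,:,1]-180)<90)
q=P[R0&(im.min(2)>95)&(P[:,:,2]>6)&(P[:,:,2]<14)]; print('cover',len(q),cv2.minAreaRect(q[:,:2].astype(np.float32)))
q=P[R0&(im.max(2)<75)&(P[:,:,2]>36)&(P[:,:,2]<48)]; print('block',len(q),q.mean(0))
E
```

```text
t 77.7 tcp [ 338.5 -194.1  200.3] psi -5.25 F [-0.3  0.5  0.9] w 0.3
-0.02 0.04 0.01 0 0.01 0.01 1; 0 0 0.71 0 0 0 1; 0 0 0.71 0 0 0 1; 0 0 0.71 0 0 0 1; 0 0 0.71 0 0 0 1; 0.23 0 0 0 0 0 1; 0.23 0 0 0 0 0 1; 0.23 0 0 0 0 0 1; 0.23 0 0 0 0 0 1; 0.23 0 0 0 0 0 1

0.23 0 0 0 0 0 1; 0.23 0 0 0 0 0 1; 0.23 0 0 0 0 0 1; 0.23 0 0 0 0 0 1; 0.23 0 0 0 0 0 1; 0.24 0 0 0 0 0 1; 0.23 0 0 0 0 0 1; 0 0 0 0 0 0 1; 0 0 0 0 0 0 1; 0 0 0 0 0 0 1

cover 736 ((374.46435546875, 193.72824096679688), (94.90101623535156, 134.38848876953125), 79.35334777832031)
block 36 [377.16532083 192.51233953  41.14749296]
```

The cover is back on the pad, within about 5 mm. Now I'll throw the toggle.

Emit:
jog_arm --plan "-0.02 0.04 0 0 0 0 1; 0 0 0.71 0 0 0 1; 0 0 0.71 0 0 0 1; 0 0 0.71 0 0 0 1; 0 0 0.71 0 0 0 1; 0.23 0 0 0 0 0 1; 0.23 0 0 0 0 0 1; 0.23 0 0 0 0 0 1; 0.23 0 0 0 0 0 1; 0.23 0 0 0 0 0 1"

```text
time_s: 78.75
tcp_pos: [0.3676, -0.1982, 0.1303]
ee_rot: [[0.996, -0.092, 0.001], [-0.092, -0.996, -0.0], [0.001, 0.0, -1.0]]
wrist_force: [-2.0, 0.5, 0.7]
gripper_width: 0.007
gripper_force: 0.9
```

Emit:
jog_arm --plan "0.23 0 0 0 0 0 1; 0.23 0 0 0 0 0 1; 0.23 0 0 0 0 0 1; 0.2 0 0 0 0 0 1; 0.2 0 0 0 0 0 1; 0.2 0 0 0 0 0 1; 0.1 0 0 0 0 0 1; 0 0 0 0 0 0 1; 0 0 0 0 0 0 1; 0 0 0 0 0 0 1"

```text
time_s: 79.75
tcp_pos: [0.4014, -0.2013, 0.1298]
ee_rot: [[0.996, -0.092, 0.0], [-0.092, -0.996, -0.0], [0.0, 0.0, -1.0]]
wrist_force: [-0.4, -0.8, -0.1]
gripper_width: 0.004
gripper_force: 0.3
```

```bash
cat > lev.py <<'E'
from plan import *
im,d,K,E=cap('scene'); P=cloud(d,K,E)*1000
q=P[(im.min(2)>60)&(P[:,:,2]>118)&(P[:,:,2]<145)&(abs(P[:,:,0]-405)<60)&(abs(P[:,:,1]+200)<20)]; print('tip',len(q),q.mean(0),q.min(0),q.max(0))
print(r.sense()['tcp_pos'],r.sense()['wrist_force'])
E
python3 lev.py
```

```text
tip 81 [ 430.18458322 -203.35148653  131.84983874] [ 410.15670017 -215.94921962  118.22549193] [ 440.99618761 -191.54647053  142.28698505]
[ 0.40139227 -0.20132455  0.12986889] [-0.50370885  0.2785489  -0.61427411]
```

Emit:
jog_arm --plan "0.08 0 0 0 0 0 1; 0.08 0 0 0 0 0 1; 0.06 0 0 0 0 0 1; 0 0 0 0 0 0 1; 0 0 0 0 0 0 1; -0.5 0 0 0 0 0 1; -0.8 0 0 0 0 0 1; -0.8 0 0 0 0 0 1; 0 0 -0.8 0 0 0 1; 0 0 -0.8 0 0 0 1"

```text
time_s: 80.8
tcp_pos: [0.3544, -0.1971, 0.1704]
ee_rot: [[0.996, -0.092, 0.002], [-0.092, -0.996, -0.0], [0.002, 0.0, -1.0]]
wrist_force: [0.8, 0.2, 0.2]
gripper_width: 0.005
gripper_force: 0.0
```

Emit:
jog_arm --plan "0 0 -0.9 0 0 0 1; 0 0 -0.9 0 0 0 1; 0 0 -0.5 0 0 0 1; 0 0 0 0 0 0 1; 0 0 0 0 0 0 1; 0 0 0 0 0 0 1; 0 0 0 0 0 0 1; 0 0 0 0 0 0 1; 0 0 0 0 0 0 1; 0 0 0 0 0 0 1"

```text
time_s: 81.8
tcp_pos: [0.3545, -0.197, 0.2271]
ee_rot: [[0.996, -0.092, -0.0], [-0.092, -0.996, 0.0], [-0.0, 0.0, -1.0]]
wrist_force: [0.2, 0.1, 0.5]
gripper_width: 0.007
gripper_force: 0.0
```

```bash
python3 lev.py; python3 - <<'E'
from chk import *
boards()
for n in('scene','top'):
    im,d,K,E=load(n); P=cloud(d,K,E)*1000
    if n=='scene': cv2.imwrite('pics/s13.png',im[:,:,::-1])
    R0=(abs(P[:,:,0]-385)<100)&(abs(P[:,:,1]-180)<90)
    q=P[R0&(im.min(2)>95)&(P[:,:,2]>6)&(P[:,:,2]<14)]; print('cover',len(q),cv2.minAreaRect(q[:,:2].astype(np.float32)))
E
```

```text
tip 76 [ 430.9848251  -203.44513927  132.47045529] [ 416.44922355 -215.88898984  118.41433559] [ 441.51500365 -191.46689243  141.30922055]
[ 0.35451335 -0.19699414  0.22711367] [ 0.56503355  0.64388455 -0.68962115]
scene slot -48 178 x -45.5 y [-23.9  27.1] ztop 133.1
scene slot -16 201 x -12.4 y [-24.   26.8] ztop 131.2
scene slot 16 220 x 18.8 y [-23.8  27.4] ztop 132.2
scene slot 48 384 x 50.4 y [-24.5  26.9] ztop 131.9
top slot -48 76 x -47.7 y [-23.5  27.5] ztop 132.4
top slot -16 85 x -14.8 y [-24.1  26.6] ztop 132.7
top slot 16 90 x 16.4 y [-23.3  26. ] ztop 132.7
top slot 48 95 x 47.7 y [-25.5  25.3] ztop 132.0
cover 713 ((373.0686950683594, 194.6283416748047), (95.87909698486328, 134.0805206298828), 79.32367706298828)
cover 1045 ((373.89373779296875, 193.68069458007812), (92.89675903320312, 128.39315795898438), 79.64281463623047)
```

View pics/s13.png

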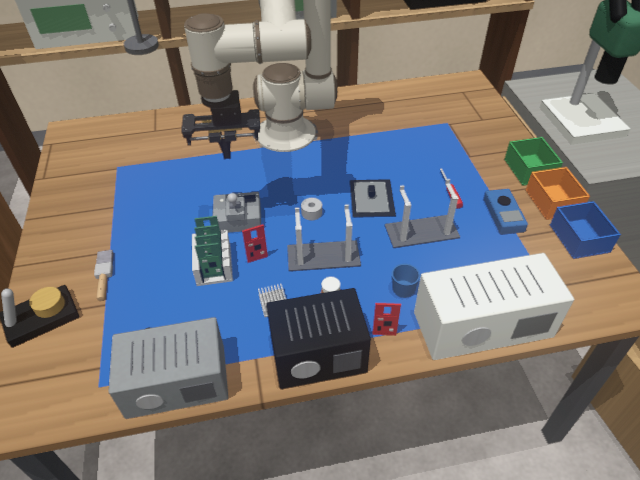

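The view shows all four boards in the rack at the same height, the cover on the pad at (372,197), the toggle over at (233,200), and the robot clear of everything. Handing in.

```bash
python3 -c "
from station import r
print(r.finish_job())"
```

```text
the job is handed in; nothing more can be done
None
```

The job is handed in: all four boards are in the rack slots, the toggle is fully over, and the cover lies on the pad (it was knocked aside mid-run and I put it back); the hand-in gave no verdict.

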